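# Swap the unit in the sloped test cradle

## Task

The control unit in the sloped test cradle has been tested: lift it out and set it down flat, centred and square on top of the narrow raised stand. Then seat the untested unit of the same size, which lies on the table, fully home in the cradle's pocket, flat and square with its key tab in the pocket's notch. Do not drop either unit, and leave the longer unit and the other things on the bench where they are.

Things in the scene. Friction and masses are not known exactly. Their poses are not given: they have to be found in the camera images.
- done_unit: Tested control unit, seated in the cradle's pocket at the start, sloping with it. Aluminium base plate 76 (x) by 120 (y) by 14 mm, key tab 24 wide by 16 mm long at mid +y end; on it a centred white housing 44 (x) by 96 (y) by 24 mm high (38 in all). Grip the housing's 44 mm, fingertips just above the plate. Origin: underside centre of the plate without tab; z up. 0.3 kg.
- new_unit: Untested control unit, flat on the table left or right; same shape as the tested one. Aluminium base plate 76 (x) by 120 (y) by 14 mm, key tab 24 wide by 16 mm long at mid +y end; on it a centred white housing 44 (x) by 96 (y) by 24 mm high (38 in all). Grip the housing's 44 mm, fingertips just above the plate. Origin: underside centre of the plate without tab; z up. 0.3 kg.
- long_unit: Longer model of control unit, flat on the table on the other side; does not fit, leave alone. Aluminium base plate 76 (x) by 156 (y) by 14 mm, key tab 24 wide by 16 mm long at mid +y end; on it a centred white housing 44 (x) by 132 (y) by 24 mm high (38 in all). Origin as the others.
- pocket: Pocket in the cradle, sloping 30 degrees. Origin: centre of its rectangular floor; z: normal out of it, leaning to the cradle's front; x up the slope; y level. A seated unit has the same origin and axes, tab in the notch at +y. 79 x 123 mm, 12 deep, notch 29 x 18 mm, top 5 mm of the sides chamfered 45 degrees, walls 14 mm. Insert and withdraw along z.
- cradle: Fixed test cradle, about 170 x 200 mm. Origin: on the table, 62 mm below the pocket's origin; front faces -x (to the robot). Behind the pocket two posts carry a test head, a grey box 62 (x) by 130 mm (y), 202 to 242 mm above the table, its front face at x = +40 mm, in the way of a tool coming straight down.
- stand: The fixed raised stand: a foot 110 by 120 mm, 10 mm thick, a column and a black top 46 mm (local x) by 100 mm (local y), 100 mm above the table; narrower than a unit's base plate. Origin: centre of its underside.
- stand_top (a point): Centre of the stand's top surface, 100 mm above the table; axes as the stand: x across the narrow 46 mm, y along the 100 mm. A unit lies on it with its length along y (tab at either end).
- bottle: Bystander: white bottle, 56 mm across and 140 mm tall. Origin: centre of its underside.
- white_box: Bystander: small white plastic box 60 by 60 by 45 mm high. Origin: centre of its underside.
- screwdriver: Bystander: screwdriver 200 mm long, lying on the table along its x. Origin: near its middle.
- adapter: Bystander: black power adapter block 50 (x) by 95 (y) by 32 mm high. Origin: centre of its underside.
- case: Bystander: flat grey instrument case 56 (x) by 130 (y) by 24 mm high. Origin: centre of its underside.
- wrench: Bystander: wrench 180 mm long, lying on the table along its x. Origin: near its middle.
Mind the look-alikes: they are no part of the job. There is more than one size of the stand; the one meant has the size given above.

How it is judged (in metres and radians):
On the way, in this order (a step that is already met when the one before it is completed fails the run):
1. the tested unit lies flat, centred and square on the stand, released (x of done_unit in the frame of stand_top between -0.015 and 0.015 m and y of done_unit in the frame of stand_top between -0.02 and 0.02 m and z of done_unit in the frame of stand_top between -0.004 and 0.004 m and angle between done_unit's own z axis and vertical below 0.06 rad and angle between the y axis of done_unit and the y axis of stand_top, either way round below 0.15 rad and linear speed of done_unit below 0.02 m/s and contact force between done_unit and the fingers below 0.1 N), for 0.2 s.
2. then the untested unit is fully seated in the pocket, released (x of new_unit in the frame of pocket between -0.004 and 0.004 m and y of new_unit in the frame of pocket between -0.004 and 0.004 m and z of new_unit in the frame of pocket between -0.003 and 0.003 m and angle between the z axis of new_unit and the z axis of pocket, either way round below 0.04 rad and angle between the y axis of new_unit and the y axis of pocket, either way round below 0.05 rad and linear speed of new_unit below 0.02 m/s and contact force between new_unit and the fingers below 0.1 N), for 0.2 s.
At the end, for the whole second after the job is handed in: Tested unit on the stand: within 15 mm across, 20 mm along, 4 mm in height, level to 0.06 rad, square to 0.15 rad. Untested unit in the pocket: within 4 mm in x and y, 3 mm in depth, flat to 0.04 rad, square to 0.05 rad. Both released and at rest (all of step 1 and all of step 2); the robot touches nothing.
It fails at once if one of the other things on the bench (the longer unit, bottle, white box, screwdriver, wrench, adapter, case) is shifted by more than 30 mm (distance of any of bottle, white_box, screwdriver, wrench, adapter, case, long_unit from where it was at the start of the episode above 0.03 m).
It fails at once if a unit is dropped: it moves faster than 0.6 m/s with no finger touching it ((linear speed of done_unit above 0.6 m/s and contact force between done_unit and the fingers below 0.1 N) or (linear speed of new_unit above 0.6 m/s and contact force between new_unit and the fingers below 0.1 N)).
It also fails if it takes over 64 s, if anything falls off the work surface, if the arm or the gripper's body presses on something with over 40 N, if the wrist force passes 120 N, or if a joint passes its speed limit or range.

## Robot

A 6-joint arm with a two-finger parallel gripper is mounted at the origin on the work surface. World frame = base frame: x ahead of the robot, y to its left, z up, the work surface at z = 0. Lengths are in mm, angles in rad, forces in N, time in s.
With the tool pointing down it reaches from about 275 to 750 mm from the base axis. Payload 10.2 kg.
Tool frame: the origin (TCP) lies between the finger pads; the fingertips stand 25 mm ahead of it and the grasp point (between the pads) lies 6 mm ahead of it; z points along the fingers, y is the line along which they close (so a half turn about z gives the same grasp; the last joint's range is limited). The gripper opens to 85 mm and grips with 20 to 120 N. Pads are 22 mm wide; open, the fingers measure 114 mm over their backs; the gripper's body (76 mm by 85 mm) begins 54 mm behind the grasp point. The pads swing forward as they close: fully open they stand 13 mm farther back than shut.
Start: joints at [1.029, 0.313, 1.498, -0, 1.331, -0.223], TCP at [164.562, 498.549, 256.294] pointing down, gripper open.
Joint ranges: [-2.94, 2.94], [-0.97, 2.17], [0.19, 2.56], [-1.23, 4.37], [0.02, 3.11], [-2.88, 2.88]. Speed limits (rad/s): [2.39, 2.39, 3.01, 3.14, 3.14, 3.14].

## Interface

Orientations are given as a unit quaternion [w, x, y, z].
In Python, from rig import ctrl, eyes, finish_job gives the robot as it stands.
- The arm moves only by the tool step_arm, never from a script. Its argument "increments" is a list of rows, each an object of numbers: "dx", "dy", "dz": the shift along the tool's x, y, z in units of 25 mm (1.0 is 25 mm); "wx", "wy", "wz": the turn, a rotation vector about the tool's x, y, z in units of 6 degrees (1.0 is 6 degrees). A call has 1 to 5 rows; each row shifts and turns the commanded pose from where the row before left it, along the tool's axes as they then stand; what a row does not reach is not made up. A row lasts 1/10 s, in which the tool goes at most 50 mm and 8.59 degrees, less where a joint would pass 70% of its speed; a pose out of reach is approached as far as the arm can. A call is refused whole if a number of a shift passes 1 or a number of a turn 1, either way. A call with a gripper value outside its range is refused whole. "fingers" is the finger opening in mm, from 0 to 85.4, set as the call begins (left out, the last holds). The fingers move at their own pace and stop on an object; "squeeze" is the grip in N (left out, the last holds). Time passes only in rows, so rows that do not move let the fingers close. It gives the time, the measured TCP pose, the force, the opening and the grip force at its end, in the units of the state.
- ctrl.sense(): the state, without advancing time (a new reading comes with each control period).
- eyes.capture(name): name is "scene" or "top" or "wrist"; returns a dict with "frame" (384x512x3 uint8, blue, green, red), "fx", "fy", "cx", "cy" (pixels), "R" (3x3) and "t" (3): a world point X has camera coordinates R X + t; the wrist camera has in their place "tool_from_camera" (4x4, takes a point from camera to tool coordinates, whose origin is the TCP and whose axes are the flange's). Camera axes: x right, y down, z forward; pixel columns grow to the right and rows downward; lengths in mm; the calibration is good to about 2 mm. The wrist camera is an equidistant fisheye: a pixel r from the principal point sees the ray r / f radians off the axis. A picture is of the moment at which its call begins: read the wrist's pose just before it. There is no depth.
- finish_job(): hands the job in; it is judged then, once.
Trained networks look in the newest picture that a camera, given by its name, has taken for a name from the list of things; names that differ only in an ending like _2 or _b are one class to them, and where a whole thing is asked for, a point or a joint stands for the part that bears it (a point fixed in the world has none). Each returns a list of dicts, best first, with "p" (0 to 1); they miss things now and then, are a little off and sometimes report something else, mostly with a low value. They report only what shows in the picture. A call takes as long as a camera call. They do not tell look-alikes from the thing itself.
- eyes.cut_out(camera, label): "mask" (384x512 bool, what is visible of it).
- eyes.landmark_of(camera, label): "point" ([x, y, z] in mm, in the coordinates of the camera as it stood for that picture, good to about 4 mm: a listed point, or the origin of a listed thing).
The state is a dict: "time_s": time; "joints": joint angles; "dq": joint speeds; "tau": joint torques, N m; "eef_pos": TCP position; "ee_rot": TCP orientation; "force": force on the tool from outside, world axes, zero at the start; "wrist_torque": the same for the moment, N m; "grip_width": opening from 0.0 (shut) to 1.0 (fully open); "grip_force": force on a finger pad.
Only numpy, scipy, OpenCV 4.12 (cv2) and the standard library are available. Lean on these libraries where they do the work, as an engineer would, in place of code of your own. Each camera call takes 0.05 s, during which the arm holds its last target. There are 200 camera calls.

## Working session

There is one attempt and no reset: what is moved stays moved. The work goes in short steps, Python scripts to look and compute and a tool call to move; the robot and the scene stay as the last step left them, time stands still between calls to the robot, and variables do not carry over. Pictures are saved under pics/ and viewed, at most 10 in all, crops included, and the job is handed in when it is done.

Besides the shell and the picture viewer there is one more tool, called after ">>>" by a JSON object that holds its "op" and its "data", one argument or row to a line. step_arm: Moves the arm, as the interface text tells. Its arguments: {"type":"object","properties":{"increments":{"type":"array"},"fingers":{"type":"number"},"squeeze":{"type":"number"}},"required":["increments"]}

```bash
ls; mkdir -p pics
cat > h.py <<'E'
import numpy as np, cv2
from rig import ctrl, eyes, finish_job
def q2R(q):
    from scipy.spatial.transform import Rotation as Ro
    return Ro.from_quat([q[1],q[2],q[3],q[0]]).as_matrix()
def world(c,p): return np.array(c["R"]).T@(np.array(p)-np.array(c["t"]))
def proj(c,X):
    p=np.array(c["R"])@np.array(X,float)+np.array(c["t"]); return np.array([c["fx"]*p[0]/p[2]+c["cx"],c["fy"]*p[1]/p[2]+c["cy"]])
def ray(c,u,v,z):
    R=np.array(c["R"]);o=-R.T@np.array(c["t"]);d=R.T@np.array([(u-c["cx"])/c["fx"],(v-c["cy"])/c["fy"],1]);return o+d*(z-o[2])/d[2]
E
python3 - <<'E'
from h import *
s=ctrl.sense();print(s)
ims=[]
for cam in("scene","top"):
    c=eyes.capture(cam);ims.append(np.array(c["frame"]))
    cv2.imwrite(f"pics/{cam}0.png",cv2.resize(ims[-1],(800,600),interpolation=cv2.INTER_CUBIC))
    print(cam,c["fx"],c["cx"],c["cy"],np.round(c["R"],3).tolist(),np.round(c["t"]).tolist())
    for n in "done_unit new_unit long_unit pocket cradle stand stand_top bottle white_box adapter case screwdriver wrench".split():
        for d in eyes.landmark_of(cam,n)[:4]:
            w=world(c,d["point"]);print(n,round(d["p"],2),np.round(w),np.round(proj(c,w)))
E
```

```text
pics
{'time_s': 0.0, 'joints': array([ 1.02862182e+00,  3.13416938e-01,  1.49842859e+00, -2.10579871e-05,
        1.33099784e+00, -2.23434987e-01]), 'dq': array([-1.71083436e-04,  2.25290266e-04, -3.23963827e-05,  5.69808078e-04,
       -3.09765981e-04, -1.44942850e-03]), 'tau': array([-4.07508924e-04, -4.12257206e+01, -2.59745872e+01, -2.05306233e-04,
        4.11805260e-03, -7.01256056e-06]), 'eef_pos': array([164.43382644, 498.3478776 , 255.75517028]), 'ee_rot': array([-2.24099490e-04,  1.58693480e-01,  9.87327701e-01, -5.83913353e-04]), 'force': array([-6.39775342e-04, -3.40402481e-01, -7.29967052e-01]), 'wrist_torque': array([ 0.03994484, -0.02619699,  0.03359537]), 'grip_force': 0.0, 'grip_width': 1.0008084148791547}
scene 359.4281619315182 257.67792764620447 189.45122849147702 [[-0.487, 0.873, 0.001], [0.756, 0.422, -0.5], [-0.437, -0.243, -0.866]] [191.0, -277.0, 1440.0]
done_unit 0.85 [638. 124.  63.] [254. 265.]
done_unit 0.59 [691. 362.   1.] [316. 326.]
new_unit 0.92 [ 392. -333.    3.] [180. 157.]
long_unit 0.96 [425. 321.   2.] [339. 244.]
cradle 0.58 [635. 126.  -2.] [
[... 860 characters left out ...]
66.] [225. 128.]
pocket 0.84 [637. 121.  66.] [225. 128.]
cradle 0.9 [637. 127.   1.] [225. 133.]
stand 0.94 [ 655. -145.    1.] [303. 127.]
stand 0.66 [ 399. -331.    5.] [360. 200.]
stand 0.55 [ 173. -317.    2.] [358. 267.]
stand_top 0.71 [ 176. -318.  135.] [366. 267.]
stand_top 0.7 [ 655. -143.  100.] [305. 119.]
stand_top 0.29 [638. 126.  60.] [224. 128.]
stand_top 0.26 [565. 390.  -2.] [149. 154.]
bottle 0.6 [402. 151.  -3.] [218. 201.]
white_box 0.76 [ 416. -101.   -2.] [292. 196.]
adapter 0.63 [ 566. -377.    5.] [372. 151.]
case 0.73 [568. 387.  -2.] [150. 153.]
case 0.44 [638. 127.  58.] [224. 128.]
case 0.36 [ 654. -146.  100.] [306. 119.]
wrench 0.59 [689. 363.   3.] [157. 119.]
```

View pics/top0.png

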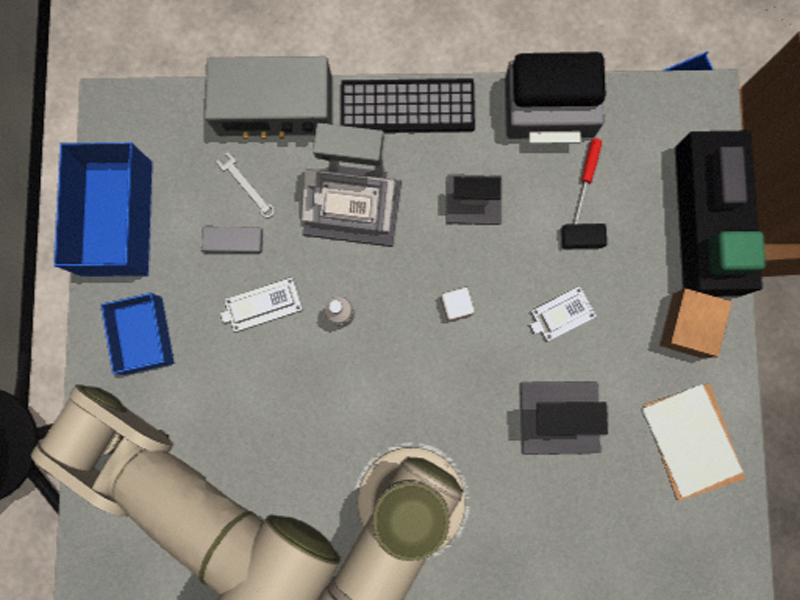

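View pics/scene0.png

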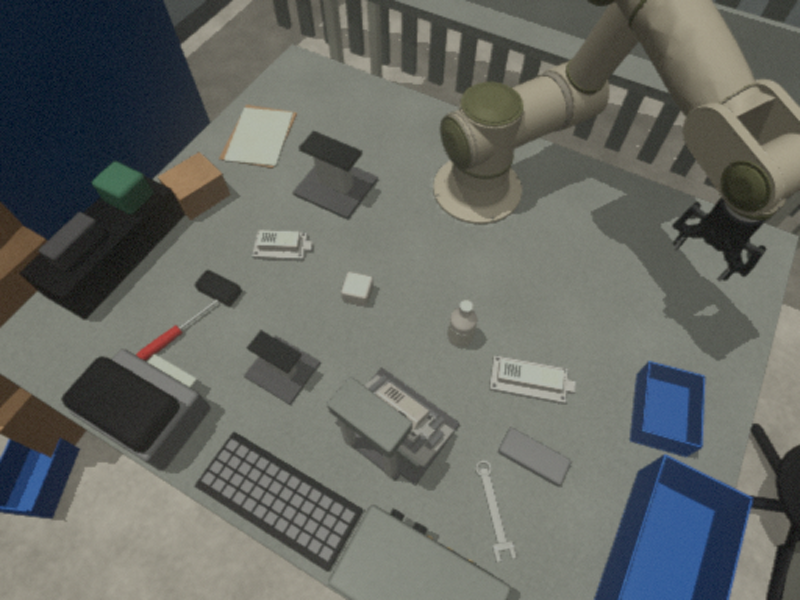

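Candidates in the top picture: stands at (474,188) and (565,418), units at (562,314), (260,303) and in the cradle at (348,205). The stand at (474,188) has a top about 97–100 mm high, while the other is larger and about 133 mm high, so the first one is meant. The unit at (562,314) is the short one and so the untested unit. The one at (260,303) is the longer model. Next I fit poses to the masks and confirm in a crop.

```bash
cat >> h.py <<'E'
from scipy.optimize import minimize
from scipy.spatial.transform import Rotation as Ro
def box(x,y,z0,z1,cx=0,cy=0):
    return np.array([[cx+a*x/2,cy+b*y/2,z] for a in(-1,1) for b in(-1,1) for z in(z0,z1)],float)
UNIT=[box(76,120,0,14),box(24,16,0,14,0,68),box(44,96,14,38)]
STANDTOP=[box(46,100,92,100)]
S=8
def render(projf,boxes,T):
    m=np.zeros((384*2,512*2),np.uint8)
    for b in boxes:
        p=projf((T[:3,:3]@b.T).T+T[:3,3])
        h=cv2.convexHull(np.float32(p*2)+0.5).reshape(-1,2)
        cv2.fillPoly(m,[np.int32(np.round(h*16))],1,shift=4)
    return cv2.resize(m.astype(np.float32),(512,384),interpolation=cv2.INTER_AREA)
def projs(c): 
    def f(P):
        p=np.array(c["R"])@P.T+np.array(c["t"])[:,None]
        return np.stack([c["fx"]*p[0]/p[2]+c["cx"],c["fy"]*p[1]/p[2]+c["cy"]],1)
    return f
def wproj(c,s):   # wrist fisheye, s=state at capture
    A=np.array(c["tool_from_camera"]);R=q2R(s["ee_rot"]);t=np.array(s["eef_pos"])
    def f(P):
        q=(np.asarray(P)-t)@R
        p=(q-A[:3,3])@A[:3,:3]
        r=np.hypot(p[:,0],p[:,1]);k=np.arctan2(r,p[:,2])/np.maximum(r,1e-9)
        return np.stack([c["fx"]*p[:,0]*k+c["cx"],c["fy"]*p[:,1]*k+c["cy"]],1)
    return f
def pose(p,z=0,tilt=0):
    T=np.eye(4);T[:3,:3]=Ro.from_euler('z',p[2]).as_matrix()@Ro.from_euler('y',-tilt).as_matrix();T[:3,3]=[p[0],p[1],z];return T
def fit(views,boxes,p0,z=0,tilt=0):
    # views: list of (projf, mask)
    def cost(p):
        T=pose([p[0],p[1],p[2]/50],z,tilt);e=0
        for f,m in views:
            r=render(f,boxes,T);e+=1-np.minimum(r,m).sum()/np.maximum(r,m).sum()
        return e/len(views)
    best=None
    for d in(-.25,0,.25):
        x0=np.array([p0[0],p0[1],(p0[2]+d)*50])
        r=minimize(cost,x0,method='Nelder-Mead',options=dict(initial_simplex=[x0,x0+[8,0,0],x0+[0,8,0],x0+[0,0,8]],xatol=.05,fatol=1e-5))
        if best is None or r.fun<best.fun: best=r
    return np.array([best.x[0],best.x[1],best.x[2]/50]),best.fun
def near(f,dets,X):
    px=f(np.array([X]))[0];o=[]
    for d in dets:
        v,u=np.nonzero(d["mask"]);
        if len(u): o.append((np.hypot(u.mean()-px[0],v.mean()-px[1]),d["p"],d["mask"]))
    o=[a for a in o if a[0]<15]
    return max(o,key=lambda a:a[1])[2].astype(np.float32) if o else None
E
python3 - <<'E'
from h import *
G={"done_unit":([637,125,66],.1,62,np.pi/6,UNIT),"new_unit":([395,-331,10],.5,0,0,UNIT),"stand":([655,-145,100],0,0,0,STANDTOP)}
V={k:[] for k in G};C={}
for cam in("scene","top"):
    c=eyes.capture(cam);C[cam]=c;f=projs(c)
    for k,(X,*_) in G.items():
        if k=="stand":
            fr=np.array(c["frame"]);g=fr.max(2);u,v=f(np.array([X]))[0];m=np.zeros((384,512),np.float32)
            y,x=int(v),int(u);w=28;sub=(g[y-w:y+w,x-w:x+w]<48).astype(np.uint8)
            n,l,st,ce=cv2.connectedComponentsWithStats(sub);lab=l[w,w];print("stand",cam,g[y,x],st[lab])
            m[y-w:y+w,x-w:x+w]=(l==lab)
        else: m=near(f,eyes.cut_out(cam,k),X)
        if m is None: print("no",cam,k);continue
        print(cam,k,m.sum());V[k].append((cam,f,m))
P={}
for k,(X,y,z,t,B) in G.items():
    for sel in(["top"],["scene"],["scene","top"]):
        vs=[(f,m) for n,f,m in V[k] if n in sel]
        if vs: p,e=fit(vs,B,[X[0],X[1],y],z,t);print(k,sel,np.round(p,3),round(e,3))
        if sel==["top"] and vs: P[k]=p
big=cv2.resize(np.array(C["top"]["frame"])[100:230,190:395],None,fx=3.9,fy=3.9,interpolation=cv2.INTER_CUBIC)
for k,(X,y,z,t,B) in G.items():
    if k not in P: continue
    for b in B:
        T=pose(P[k],z,t);h=cv2.convexHull(np.float32(projs(C["top"])((T[:3,:3]@b.T).T+T[:3,3]))).reshape(-1,2)
        cv2.polylines(big,[np.int32((h-[190,100]+.5)*3.9)],True,(0,0,255),1)
cv2.imwrite("pics/crop1.png",big)
E
```

```text
scene done_unit 579.0
scene new_unit 684.0
stand scene 49 [   0    0   56   56 3132]
scene stand 3132.0
top done_unit 854.0
top new_unit 788.0
stand top 36 [ 12  22  31  15 416]
top stand 416.0
done_unit ['top'] [ 6.38238e+02  1.27246e+02 -1.19000e-01] 0.063
done_unit ['scene'] [ 6.31215e+02  1.26180e+02 -2.01000e-01] 0.429
done_unit ['scene', 'top'] [ 6.37146e+02  1.26861e+02 -1.27000e-01] 0.253
new_unit ['top'] [ 395.84  -330.229    0.48 ] 0.093
new_unit ['scene'] [ 394.976 -334.887    0.44 ] 0.059
new_unit ['scene', 'top'] [ 394.636 -332.334    0.446] 0.089
stand ['top'] [ 6.52079e+02 -1.40921e+02 -1.10000e-02] 0.087
stand ['scene'] [ 6.64207e+02 -1.18503e+02  2.56000e-01] 0.831
stand ['scene', 'top'] [ 6.51974e+02 -1.40142e+02 -1.30000e-02] 0.465
```

View pics/crop1.png

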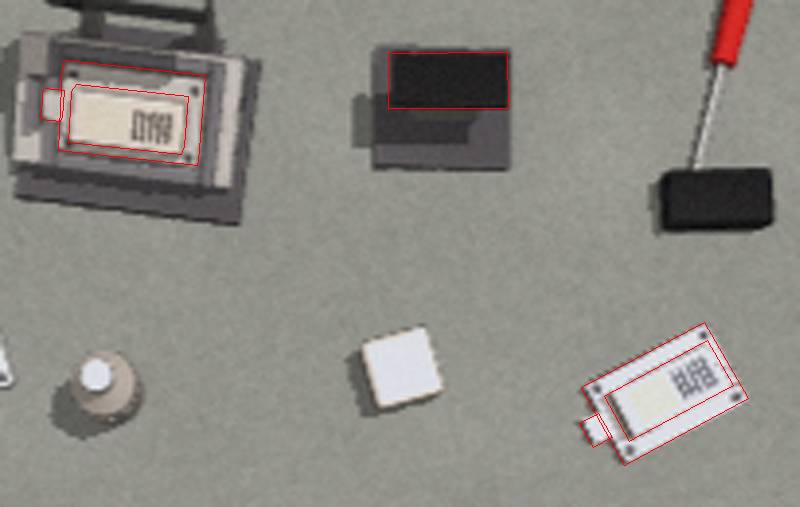

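The crop confirms them: the cradle unit at (130,115), the narrow 46 x 100 stand top at (448,80), and the short untested unit at (665,393), all matching the given sizes. Now to the standoff above the cradle.

```bash
cat >> h.py <<'E'
import json
def gripR(T,flip=False):
    # tool x = unit y, tool y = unit x, tool z = -unit z
    R=T[:3,:3];M=np.stack([R[:,1],R[:,0],-R[:,2]],1)
    return M@np.diag([-1,-1,1]) if flip else M
def plan(legs,start=None):
    """legs: list of (pos,R); start (pos,R) or measured. prints rows"""
    if start is None:
        s=ctrl.sense();start=(np.array(s["eef_pos"]),q2R(s["ee_rot"]))
    p,R=start;p=p.copy()
    for tp,tR in legs:
        d=Ro.from_matrix(R.T@tR).magnitude()*180/np.pi
        n=1;ok=False
        while not ok:
            rows=[];pp,RR=p.copy(),R.copy();ok=True
            for i in range(n):
                k=n-i
                wp=pp+(tp-pp)/k;rv=Ro.from_matrix(RR.T@tR).as_rotvec()/k
                sh=np.round(RR.T@(wp-pp)/25,2);tu=np.round(np.degrees(rv)/6,2)
                if max(abs(sh).max(),abs(tu).max())>1 or np.linalg.norm(sh)*25>48 or np.linalg.norm(tu)*6>8.4: ok=False;n+=1;break
                pp=pp+RR@sh*25;RR=RR@Ro.from_rotvec(np.radians(tu*6)).as_matrix()
                rows.append({a:float(b) for a,b in zip(("dx","dy","dz","wx","wy","wz"),list(sh)+list(tu)) if abs(b)>0})
        p,R=pp,RR
        print("leg",n)
        for i in range(0,n,5): print(json.dumps(rows[i:i+5]))
E
python3 - <<'E'
from h import *
T=pose([638,127,-.119],62,np.pi/6)
plan([((T@[0,0,150,1])[:3],gripR(T))])
E
```

```text
leg 22
[{"dx": -0.9, "dy": -0.4, "dz": 0.12, "wx": -0.19, "wy": -0.16, "wz": 0.58}, {"dx": -0.92, "dy": -0.35, "dz": 0.12, "wx": -0.19, "wy": -0.16, "wz": 0.58}, {"dx": -0.93, "dy": -0.29, "dz": 0.13, "wx": -0.19, "wy": -0.16, "wz": 0.58}, {"dx": -0.95, "dy": -0.24, "dz": 0.14, "wx": -0.19, "wy": -0.15, "wz": 0.58}, {"dx": -0.96, "dy": -0.18, "dz": 0.16, "wx": -0.19, "wy": -0.16, "wz": 0.58}]
[{"dx": -0.96, "dy": -0.13, "dz": 0.17, "wx": -0.19, "wy": -0.16, "wz": 0.58}, {"dx": -0.97, "dy": -0.07, "dz": 0.18, "wx": -0.19, "wy": -0.15, "wz": 0.58}, {"dx": -0.97, "dy": -0.02, "dz": 0.2, "wx": -0.19, "wy": -0.16, "wz": 0.58}, {"dx": -0.96, "dy": 0.04, "dz": 0.21, "wx": -0.19, "wy": -0.15, "wz": 0.58}, {"dx": -0.96, "dy": 0.09, "dz": 0.23, "wx": -0.19, "wy": -0.16, "wz": 0.58}]
[{"dx": -0.94, "dy": 0.14, "dz": 0.25, "wx": -0.19, "wy": -0.15, "wz": 0.58}, {"dx": -0.93, "dy": 0.2, "dz": 0.27, "wx": -0.19, "wy": -0.16, "wz": 0.58}, {"dx": -0.91, "dy": 0.25, "dz": 0.29, "wx": -0.19, "wy": -0.15, "wz": 0.58}, {"dx": -0.89, "dy": 0.29, "dz": 0.3, "wx": -0.19, "wy": -0.16, "wz": 0.58}, {"dx": -0.87, "dy": 0.34, "dz": 0.33, "wx": -0.19, "wy": -0.15, "wz": 0.58}]
[{"dx": -0.84, "dy": 0.39, "dz": 0.35, "wx": -0.19, "wy": -0.16, "wz": 0.58}, {"dx": -0.81, "dy": 0.43, "dz": 0.37, "wx": -0.19, "wy": -0.15, "wz": 0.58}, {"dx": -0.77, "dy": 0.47, "dz": 0.39, "wx": -0.19, "wy": -0.16, "wz": 0.58}, {"dx": -0.74, "dy": 0.51, "dz": 0.41, "wx": -0.19, "wy": -0.15, "wz": 0.58}, {"dx": -0.7, "dy": 0.54, "dz": 0.43, "wx": -0.19, "wy": -0.16, "wz": 0.58}]
[{"dx": -0.66, "dy": 0.57, "dz": 0.46, "wx": -0.19, "wy": -0.16, "wz": 0.59}, {"dx": -0.61, "dy": 0.61, "dz": 0.47, "wx": -0.18, "wy": -0.15, "wz": 0.58}]
```

>>> {"op": "step_arm", "data": {
  "increments": [
    {"dx":-0.9,"dy":-0.4,"dz":0.12,"wx":-0.19,"wy":-0.16,"wz":0.58},
    {"dx":-0.92,"dy":-0.35,"dz":0.12,"wx":-0.19,"wy":-0.16,"wz":0.58},
    {"dx":-0.93,"dy":-0.29,"dz":0.13,"wx":-0.19,"wy":-0.16,"wz":0.58},
    {"dx":-0.95,"dy":-0.24,"dz":0.14,"wx":-0.19,"wy":-0.15,"wz":0.58},
    {"dx":-0.96,"dy":-0.18,"dz":0.16,"wx":-0.19,"wy":-0.16,"wz":0.58}
  ],
  "squeeze": 60
}}

```text
time_s: 2.2
eef_pos: [256.1, 415.3, 241.8]
ee_rot: [0.049, 0.307, 0.95, 0.043]
force: [0.8, -0.7, 0.0]
grip_width: 1.005
grip_force: 0.0
```

>>> {"op": "step_arm", "data": {
  "increments": [
    {"dx":-0.96,"dy":-0.13,"dz":0.17,"wx":-0.19,"wy":-0.16,"wz":0.58},
    {"dx":-0.97,"dy":-0.07,"dz":0.18,"wx":-0.19,"wy":-0.15,"wz":0.58},
    {"dx":-0.97,"dy":-0.02,"dz":0.2,"wx":-0.19,"wy":-0.16,"wz":0.58},
    {"dx":-0.96,"dy":0.04,"dz":0.21,"wx":-0.19,"wy":-0.15,"wz":0.58},
    {"dx":-0.96,"dy":0.09,"dz":0.23,"wx":-0.19,"wy":-0.16,"wz":0.58}
  ]
}}

```text
time_s: 2.7
eef_pos: [346.9, 332.8, 227.2]
ee_rot: [0.096, 0.446, 0.886, 0.084]
force: [0.6, 0.2, 0.6]
grip_width: 1.002
grip_force: 0.0
```

>>> {"op": "step_arm", "data": {
  "increments": [
    {"dx":-0.94,"dy":0.14,"dz":0.25,"wx":-0.19,"wy":-0.15,"wz":0.58},
    {"dx":-0.93,"dy":0.2,"dz":0.27,"wx":-0.19,"wy":-0.16,"wz":0.58},
    {"dx":-0.91,"dy":0.25,"dz":0.29,"wx":-0.19,"wy":-0.15,"wz":0.58},
    {"dx":-0.89,"dy":0.29,"dz":0.3,"wx":-0.19,"wy":-0.16,"wz":0.58},
    {"dx":-0.87,"dy":0.34,"dz":0.33,"wx":-0.19,"wy":-0.15,"wz":0.58}
  ]
}}

```text
time_s: 3.2
eef_pos: [437.5, 250.5, 212.4]
ee_rot: [0.139, 0.572, 0.799, 0.124]
force: [-0.4, 0.1, -0.4]
grip_width: 1.0
grip_force: 0.0
```

>>> {"op": "step_arm", "data": {
  "increments": [
    {"dx":-0.84,"dy":0.39,"dz":0.35,"wx":-0.19,"wy":-0.16,"wz":0.58},
    {"dx":-0.81,"dy":0.43,"dz":0.37,"wx":-0.19,"wy":-0.15,"wz":0.58},
    {"dx":-0.77,"dy":0.47,"dz":0.39,"wx":-0.19,"wy":-0.16,"wz":0.58},
    {"dx":-0.74,"dy":0.51,"dz":0.41,"wx":-0.19,"wy":-0.15,"wz":0.58},
    {"dx":-0.7,"dy":0.54,"dz":0.43,"wx":-0.19,"wy":-0.16,"wz":0.58}
  ]
}}

```text
time_s: 3.7
eef_pos: [528.1, 168.1, 197.7]
ee_rot: [0.18, 0.683, 0.69, 0.159]
force: [0.6, 0.6, -0.3]
grip_width: 1.002
grip_force: 0.0
```

>>> {"op": "step_arm", "data": {
  "increments": [
    {"dx":-0.66,"dy":0.57,"dz":0.46,"wx":-0.19,"wy":-0.16,"wz":0.59},
    {"dx":-0.61,"dy":0.61,"dz":0.47,"wx":-0.18,"wy":-0.15,"wz":0.58},
    {},
    {}
  ]
}}

```text
invalid input at $.increments[2]: expected keys dx, dy, dz, wx, wy, wz
```

Run:
```python
from h import *
s=ctrl.sense();c=eyes.capture("wrist");fr=np.array(c["frame"])
T=pose([638,127,-.119],62,np.pi/6)
print(s["time_s"],s["eef_pos"],(T@[0,0,150,1])[:3],np.degrees(Ro.from_matrix(q2R(s["ee_rot"]).T@gripR(T)).as_rotvec()),s["joints"])
f=wproj(c,s);print(c["fx"],c["cx"],c["cy"],np.round(c["tool_from_camera"],3).tolist())
ds=eyes.cut_out("wrist","done_unit");m=near(f,ds,T[:3,3]);print([(round(d["p"],2),d["mask"].sum()) for d in ds])
P=[638,127,-.119]
if m is not None:
    P,e=fit([(f,m)],UNIT,P,62,np.pi/6);print(P,e)
for d in eyes.landmark_of("wrist","done_unit")+eyes.landmark_of("wrist","pocket"):
    A=np.array(c["tool_from_camera"]);print(d["p"],q2R(s["ee_rot"])@((A@[*d["point"],1])[:3])+s["eef_pos"])
big=cv2.resize(fr,(800,600),interpolation=cv2.INTER_CUBIC);T=pose(P,62,np.pi/6)
for b in UNIT: cv2.polylines(big,[np.int32((cv2.convexHull(np.float32(f((T[:3,:3]@b.T).T+T[:3,3]))).reshape(-1,2)+.5)*1.5625)],True,(0,0,255),1)
if m is not None: 
    cs,_=cv2.findContours(cv2.resize(m,(800,600),interpolation=cv2.INTER_NEAREST).astype(np.uint8),0,2);cv2.drawContours(big,cs,-1,(0,255,0),1)
cv2.imwrite("pics/w1.png",big)
```

```text
3.7 [528.14392162 168.10233556 197.71113891] [563.53041113 135.90395042 191.90381057] [-2.18482295 -1.82294061  6.88873435] [ 0.13392287  0.25394019  1.81630332 -0.15614464  0.60000032  0.23263113]
297.3186396354542 258.8187697881686 194.54957366071548 [[0.001, -0.96, -0.28, 71.322], [1.0, 0.001, -0.0, -0.018], [0.0, -0.28, 0.96, -117.498], [0.0, 0.0, 0.0, 1.0]]
[(0.67, np.int64(9053))]
[ 6.36451753e+02  1.24825008e+02 -1.41145616e-01] 0.023885369300842285
0.61 [639.70811979 119.40558457  60.57637373]
0.6 [690.32311145 365.93564816  -2.44069032]
```

View pics/w1.png

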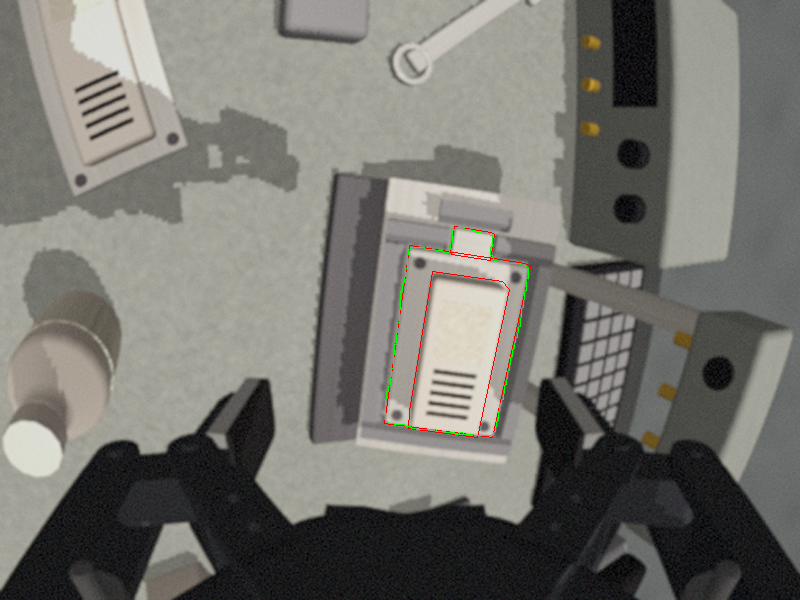

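The wrist picture shows the seated unit at (455,335) with its tab up at (472,243), and the fitted outline (red) lies on the mask. I move to the standoff and measure again.

```bash
cat > meas.py <<'E'
from h import *
import sys
def measure(name,P,z,tilt,B=UNIT,pic=None):
    s=ctrl.sense();c=eyes.capture("wrist");f=wproj(c,s);T=pose(P,z,tilt)
    m=near(f,eyes.cut_out("wrist",name),T[:3,3])
    print("t",s["time_s"],np.round(s["eef_pos"],1),np.round(s["joints"],2))
    if m is None: print("no mask")
    else:
        P,e=fit([(f,m)],B,P,z,tilt);print(name,np.round(P,4),round(float(e),4))
    if pic:
        big=cv2.resize(np.array(c["frame"]),(800,600),interpolation=cv2.INTER_CUBIC);T=pose(P,z,tilt)
        for b in B: cv2.polylines(big,[np.int32((cv2.convexHull(np.float32(f((T[:3,:3]@b.T).T+T[:3,3]))).reshape(-1,2)+.5)*1.5625)],True,(0,0,255),1)
        cv2.imwrite("pics/%s.png"%pic,big)
    return P
E
python3 - <<'E'
from h import *
T=pose([636.5,125,-.14],62,np.pi/6)
plan([((T@[0,0,140,1])[:3],gripR(T))])
E
```

```text
leg 2
[{"dx": -0.68, "dy": 0.56, "dz": 0.64, "wx": -0.19, "wy": -0.2, "wz": 0.68}, {"dx": -0.62, "dy": 0.6, "dz": 0.67, "wx": -0.19, "wy": -0.21, "wz": 0.68}]
```

>>> {"op": "step_arm", "data": {
  "increments": [
    {"dx":-0.68,"dy":0.56,"dz":0.64,"wx":-0.19,"wy":-0.2,"wz":0.68},
    {"dx":-0.62,"dy":0.6,"dz":0.67,"wx":-0.19,"wy":-0.21,"wz":0.68},
    {"dx":0},
    {"dx":0}
  ]
}}

```text
invalid input at $.increments[2]: expected keys dx, dy, dz, wx, wy, wz
```

Run:
```python
from meas import *
P=measure("done_unit",[636.5,125,-.14],62,np.pi/6)
P=measure("done_unit",P,62,np.pi/6)
T=pose(P,62,np.pi/6)
# grasp: tips just above plate: TCP at 14+25+2 => 41 (tips fully shut reach?)
plan([((T@[0,0,70,1])[:3],gripR(T)),((T@[0,0,42,1])[:3],gripR(T))])
```

```text
t 3.9 [527.1 169.  197.6] [ 0.14  0.25  1.82 -0.16  0.6   0.23]
done_unit [ 6.361538e+02  1.245175e+02 -1.459000e-01] 0.0296
t 4.0 [526.9 169.5 197.9] [ 0.14  0.25  1.82 -0.16  0.6   0.23]
done_unit [ 6.364151e+02  1.249386e+02 -1.360000e-01] 0.026
leg 5
[{"dx": -0.3, "dy": 0.24, "dz": 0.82, "wx": -0.07, "wy": -0.08, "wz": 0.27}, {"dx": -0.29, "dy": 0.25, "dz": 0.82, "wx": -0.07, "wy": -0.08, "wz": 0.26}, {"dx": -0.28, "dy": 0.25, "dz": 0.83, "wx": -0.08, "wy": -0.08, "wz": 0.27}, {"dx": -0.26, "dy": 0.25, "dz": 0.83, "wx": -0.07, "wy": -0.08, "wz": 0.26}, {"dx": -0.25, "dy": 0.25, "dz": 0.84, "wx": -0.08, "wy": -0.07, "wz": 0.27}]
leg 2
[{"dz": 0.56}, {"dz": 0.56}]
```

>>> {"op": "step_arm", "data": {
  "increments": [
    {"dx":-0.68,"dy":0.56,"dz":0.64,"wx":-0.19,"wy":-0.2,"wz":0.68},
    {"dx":-0.62,"dy":0.6,"dz":0.67,"wx":-0.19,"wy":-0.21,"wz":0.68},
    {"dx":0,"dy":0,"dz":0,"wx":0,"wy":0,"wz":0},
    {"dx":0,"dy":0,"dz":0,"wx":0,"wy":0,"wz":0}
  ]
}}

```text
time_s: 4.5
eef_pos: [567.0, 135.1, 183.3]
ee_rot: [0.195, 0.729, 0.634, 0.17]
force: [0.1, 0.3, -0.2]
grip_width: 1.0
grip_force: 0.0
```

```bash
sed -i 's/ if abs(b)>0}/}/' h.py
python3 - <<'E'
from meas import *
P=measure("done_unit",[636.5,125,-.14],62,np.pi/6)
P=measure("done_unit",P,62,np.pi/6)
T=pose(P,62,np.pi/6)
plan([((T@[0,0,70,1])[:3],gripR(T)),((T@[0,0,42,1])[:3],gripR(T))])
E
```

```text
t 4.5 [567.  135.1 183.3] [ 0.08  0.32  1.78 -0.21  0.54  0.37]
done_unit [ 6.364964e+02  1.245594e+02 -1.390000e-01] 0.0208
t 4.6 [566.9 135.4 183.8] [ 0.08  0.32  1.78 -0.21  0.54  0.37]
done_unit [ 6.365649e+02  1.251101e+02 -1.442000e-01] 0.0235
leg 3
[{"dx": -0.0, "dy": -0.0, "dz": 0.94, "wx": 0.0, "wy": -0.01, "wz": 0.01}, {"dx": -0.01, "dy": -0.0, "dz": 0.94, "wx": 0.01, "wy": -0.01, "wz": 0.01}, {"dx": -0.0, "dy": -0.01, "dz": 0.95, "wx": 0.0, "wy": -0.0, "wz": 0.02}]
leg 2
[{"dx": -0.0, "dy": 0.0, "dz": 0.56, "wx": 0.0, "wy": -0.0, "wz": -0.0}, {"dx": -0.0, "dy": 0.0, "dz": 0.56, "wx": 0.0, "wy": -0.0, "wz": -0.0}]
```

>>> {"op": "step_arm", "data": {
  "increments": [
    {"dx":0,"dy":0,"dz":0.9,"wx":0,"wy":0,"wz":0},
    {"dx":0,"dy":0,"dz":0.9,"wx":0,"wy":0,"wz":0},
    {"dx":0,"dy":0,"dz":0.9,"wx":0,"wy":0,"wz":0},
    {"dx":0,"dy":0,"dz":0.8,"wx":0,"wy":0,"wz":0},
    {"dx":0,"dy":0,"dz":0.5,"wx":0,"wy":0,"wz":0}
  ]
}}

```text
time_s: 5.2
eef_pos: [617.0, 128.0, 95.8]
ee_rot: [0.195, 0.729, 0.633, 0.17]
force: [0.4, -0.6, -0.2]
grip_width: 1.001
grip_force: 0.0
```

>>> {"op": "step_arm", "data": {
  "increments": [
    {"dx":0,"dy":0,"dz":0,"wx":0,"wy":0,"wz":0},
    {"dx":0,"dy":0,"dz":0,"wx":0,"wy":0,"wz":0},
    {"dx":0,"dy":0,"dz":0,"wx":0,"wy":0,"wz":0},
    {"dx":0,"dy":0,"dz":0,"wx":0,"wy":0,"wz":0},
    {"dx":0,"dy":0,"dz":0,"wx":0,"wy":0,"wz":0}
  ],
  "fingers": 20,
  "squeeze": 60
}}

```text
time_s: 5.7
eef_pos: [616.8, 128.0, 98.1]
ee_rot: [0.196, 0.729, 0.633, 0.171]
force: [-5.8, 0.4, 5.3]
grip_width: 0.501
grip_force: 62.3
```

Run:
```python
from meas import *
s=ctrl.sense();T=pose([636.5,124.85,-.141],62,np.pi/6)
print(np.linalg.inv(T)@[*s["eef_pos"],1],s["force"],s["wrist_torque"],s["grip_width"],s["grip_force"])
print(np.degrees(Ro.from_matrix(gripR(T).T@q2R(s["ee_rot"])).as_rotvec()))
```

```text
[ 0.82318138  0.36215625 41.22936553  1.        ] [-5.77840075  0.4033969   5.29159314] [7.39194178e-02 6.73771725e-01 4.32307670e-04] 0.501032690073505 62.32648730278015
[-0.11864827  0.03003122  0.00506303]
```

Gripped: 42.8 mm opening, 62 N. Lift along the pocket normal, then over to the stand.

Run:
```python
from h import *
s=ctrl.sense();p=np.array(s["eef_pos"]);R=q2R(s["ee_rot"])
json.dump(dict(p=p.tolist(),R=R.tolist()),open("seatref.json","w"))
S=pose([652,-143,-.012],100,0)
l1=(p-R[:,2]*130,R)
plan([(p-R[:,2]*6,R),l1,((S@[0,.36,41.5+50,1])[:3],gripR(S))],(p,R))
```

```text
leg 1
[{"dx": -0.0, "dy": -0.0, "dz": -0.24, "wx": 0.0, "wy": 0.0, "wz": 0.0}]
leg 5
[{"dx": 0.0, "dy": 0.0, "dz": -0.99, "wx": 0.0, "wy": 0.0, "wz": 0.0}, {"dx": 0.0, "dy": -0.0, "dz": -0.99, "wx": 0.0, "wy": 0.0, "wz": 0.0}, {"dx": 0.0, "dy": 0.0, "dz": -0.99, "wx": 0.0, "wy": 0.0, "wz": 0.0}, {"dx": -0.0, "dy": -0.0, "dz": -1.0, "wx": 0.0, "wy": 0.0, "wz": 0.0}, {"dx": -0.0, "dy": 0.0, "dz": -0.99, "wx": 0.0, "wy": 0.0, "wz": 0.0}]
leg 12
[{"dx": -0.88, "dy": 0.37, "dz": 0.29, "wx": 0.42, "wy": 0.03, "wz": -0.1}, {"dx": -0.88, "dy": 0.37, "dz": 0.27, "wx": 0.42, "wy": 0.03, "wz": -0.1}, {"dx": -0.89, "dy": 0.37, "dz": 0.25, "wx": 0.42, "wy": 0.03, "wz": -0.1}, {"dx": -0.89, "dy": 0.37, "dz": 0.23, "wx": 0.42, "wy": 0.03, "wz": -0.1}, {"dx": -0.89, "dy": 0.37, "dz": 0.21, "wx": 0.42, "wy": 0.02, "wz": -0.1}]
[{"dx": -0.9, "dy": 0.37, "dz": 0.19, "wx": 0.42, "wy": 0.03, "wz": -0.1}, {"dx": -0.9, "dy": 0.37, "dz": 0.17, "wx": 0.42, "wy": 0.02, "wz": -0.1}, {"dx": -0.91, "dy": 0.37, "dz": 0.15, "wx": 0.41, "wy": 0.03, "wz": -0.1}, {"dx": -0.91, "dy": 0.36, "dz": 0.13, "wx": 0.42, "wy": 0.02, "wz": -0.1}, {"dx": -0.92, "dy": 0.36, "dz": 0.12, "wx": 0.41, "wy": 0.03, "wz": -0.1}]
[{"dx": -0.92, "dy": 0.36, "dz": 0.1, "wx": 0.42, "wy": 0.02, "wz": -0.1}, {"dx": -0.93, "dy": 0.35, "dz": 0.07, "wx": 0.41, "wy": 0.03, "wz": -0.1}]
```

>>> {"op": "step_arm", "data": {
  "increments": [
    {"dx":0,"dy":0,"dz":-0.2,"wx":0,"wy":0,"wz":0},
    {"dx":0,"dy":0,"dz":-0.5,"wx":0,"wy":0,"wz":0},
    {"dx":0,"dy":0,"dz":-0.8,"wx":0,"wy":0,"wz":0},
    {"dx":0,"dy":0,"dz":-1,"wx":0,"wy":0,"wz":0},
    {"dx":0,"dy":0,"dz":-1,"wx":0,"wy":0,"wz":0}
  ]
}}

```text
time_s: 6.2
eef_pos: [572.5, 134.0, 173.9]
ee_rot: [0.196, 0.729, 0.633, 0.17]
force: [-0.2, 0.3, -3.2]
grip_width: 0.496
grip_force: 61.4
```

>>> {"op": "step_arm", "data": {
  "increments": [
    {"dx":0,"dy":0,"dz":-0.9,"wx":0,"wy":0,"wz":0},
    {"dx":0,"dy":0,"dz":-0.5,"wx":0,"wy":0,"wz":0},
    {"dx":0,"dy":0,"dz":-0.3,"wx":0,"wy":0,"wz":0},
    {"dx":0,"dy":0,"dz":0,"wx":0,"wy":0,"wz":0}
  ]
}}

```text
time_s: 6.6
eef_pos: [552.4, 136.9, 210.0]
ee_rot: [0.196, 0.729, 0.633, 0.171]
force: [-0.2, 0.7, -2.8]
grip_width: 0.502
grip_force: 61.5
```

Run:
```python
from h import *
s=ctrl.sense();print(s["joints"],s["force"],s["grip_width"])
S=pose([652,-143,-.012],100,0)
plan([((S@[0,.36,41.5+50,1])[:3],gripR(S))])
# pocket & stand check from top, with occluder maybe
c=eyes.capture("top")
for n in("stand_top","pocket"):
    for d in eyes.landmark_of("top",n)[:3]: print(n,round(d["p"],2),world(c,d["point"]))
c=eyes.capture("wrist");cv2.imwrite("pics/w2.png",cv2.resize(np.array(c["frame"]),(800,600)))
```

```text
[ 0.08279607  0.26106298  1.78362703 -0.20007062  0.59143273  0.36144975] [-0.22477152  0.71761529 -2.79128256] 0.5021192546827854
leg 12
[{"dx": -0.88, "dy": 0.37, "dz": 0.28, "wx": 0.42, "wy": 0.03, "wz": -0.1}, {"dx": -0.88, "dy": 0.37, "dz": 0.26, "wx": 0.42, "wy": 0.03, "wz": -0.1}, {"dx": -0.89, "dy": 0.37, "dz": 0.25, "wx": 0.42, "wy": 0.03, "wz": -0.1}, {"dx": -0.89, "dy": 0.37, "dz": 0.23, "wx": 0.42, "wy": 0.03, "wz": -0.1}, {"dx": -0.89, "dy": 0.37, "dz": 0.21, "wx": 0.42, "wy": 0.02, "wz": -0.1}]
[{"dx": -0.9, "dy": 0.37, "dz": 0.19, "wx": 0.42, "wy": 0.03, "wz": -0.1}, {"dx": -0.9, "dy": 0.37, "dz": 0.17, "wx": 0.42, "wy": 0.02, "wz": -0.1}, {"dx": -0.91, "dy": 0.37, "dz": 0.15, "wx": 0.41, "wy": 0.03, "wz": -0.1}, {"dx": -0.91, "dy": 0.37, "dz": 0.13, "wx": 0.42, "wy": 0.02, "wz": -0.1}, {"dx": -0.92, "dy": 0.36, "dz": 0.11, "wx": 0.41, "wy": 0.03, "wz": -0.1}]
[{"dx": -0.92, "dy": 0.36, "dz": 0.1, "wx": 0.42, "wy": 0.02, "wz": -0.1}, {"dx": -0.92, "dy": 0.35, "dz": 0.08, "wx": 0.41, "wy": 0.03, "wz": -0.1}]
stand_top 0.87 [ 179.16715764 -317.83055014  135.86070159]
stand_top 0.8 [ 650.62262011 -144.39125899   99.49726942]
pocket 0.63 [635.50326117 124.15835009  61.13618956]
```

View pics/w2.png

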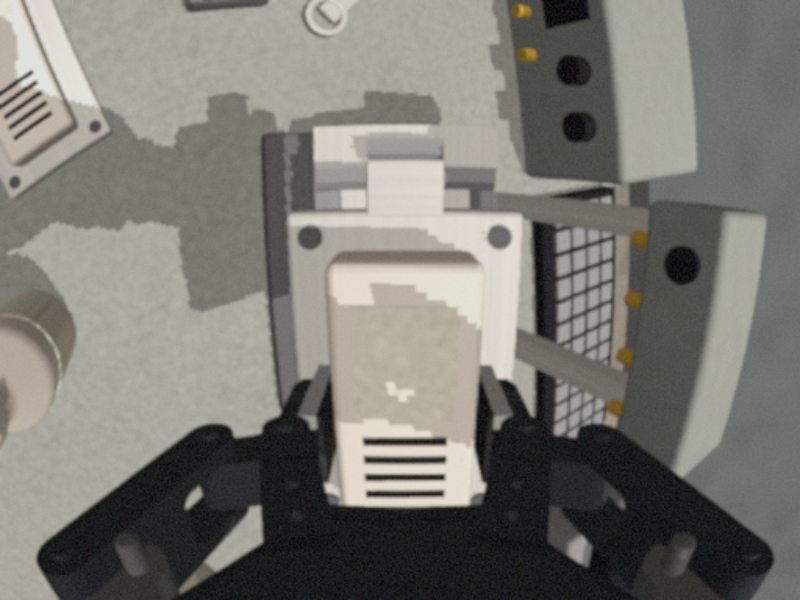

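The picture shows the unit held square between the fingers (405,370), clear of the cradle. Over to the stand.

>>> {"op": "step_arm", "data": {
  "increments": [
    {"dx":-0.88,"dy":0.37,"dz":0.28,"wx":0.42,"wy":0.03,"wz":-0.1},
    {"dx":-0.88,"dy":0.37,"dz":0.26,"wx":0.42,"wy":0.03,"wz":-0.1},
    {"dx":-0.89,"dy":0.37,"dz":0.25,"wx":0.42,"wy":0.03,"wz":-0.1},
    {"dx":-0.89,"dy":0.37,"dz":0.23,"wx":0.42,"wy":0.03,"wz":-0.1},
    {"dx":-0.89,"dy":0.37,"dz":0.21,"wx":0.42,"wy":0.02,"wz":-0.1}
  ]
}}

```text
time_s: 7.3
eef_pos: [594.2, 19.1, 200.7]
ee_rot: [0.113, 0.728, 0.668, 0.099]
force: [-0.0, 0.2, -2.4]
grip_width: 0.503
grip_force: 61.4
```

>>> {"op": "step_arm", "data": {
  "increments": [
    {"dx":-0.9,"dy":0.37,"dz":0.19,"wx":0.42,"wy":0.03,"wz":-0.1},
    {"dx":-0.9,"dy":0.37,"dz":0.17,"wx":0.42,"wy":0.02,"wz":-0.1},
    {"dx":-0.91,"dy":0.37,"dz":0.15,"wx":0.41,"wy":0.03,"wz":-0.1},
    {"dx":-0.91,"dy":0.37,"dz":0.13,"wx":0.42,"wy":0.02,"wz":-0.1},
    {"dx":-0.92,"dy":0.36,"dz":0.11,"wx":0.41,"wy":0.03,"wz":-0.1}
  ]
}}

```text
time_s: 7.8
eef_pos: [635.8, -97.5, 192.9]
ee_rot: [0.031, 0.718, 0.695, 0.028]
force: [0.4, 0.2, -2.2]
grip_width: 0.505
grip_force: 61.4
```

>>> {"op": "step_arm", "data": {
  "increments": [
    {"dx":-0.92,"dy":0.36,"dz":0.1,"wx":0.42,"wy":0.02,"wz":-0.1},
    {"dx":-0.92,"dy":0.35,"dz":0.08,"wx":0.41,"wy":0.03,"wz":-0.1},
    {"dx":0,"dy":0,"dz":0,"wx":0,"wy":0,"wz":0},
    {"dx":0,"dy":0,"dz":0,"wx":0,"wy":0,"wz":0},
    {"dx":0,"dy":0,"dz":0,"wx":0,"wy":0,"wz":0}
  ]
}}

```text
time_s: 8.3
eef_pos: [652.0, -142.1, 190.3]
ee_rot: [-0.001, 0.711, 0.703, -0.0]
force: [0.3, 0.3, -1.8]
grip_width: 0.505
grip_force: 61.9
```

Run:
```python
from h import *
s=ctrl.sense();print(s["time_s"],s["eef_pos"],s["joints"],s["force"],s["grip_width"])
S=pose([652,-143,-.012],100,0)
plan([((S@[0,.36,41.2,1])[:3],gripR(S))])
# held pose in tool via wrist mask fit (6-dof lite: x,y,yaw in frame offset)
c=eyes.capture("wrist");f=wproj(c,s);m=near(f,eyes.cut_out("wrist","done_unit"),np.array([*s["eef_pos"][:2],130]))
if m is None: print("none")
else:
    v,u=np.nonzero(m);vs=v.max();m[300:]=0
    g=lambda P:f(P)
    import h
    old=h.render
    def r2(*a): r=old(*a);r[300:]=0;return r
    h.render=r2
    print(fit([(f,m)],UNIT,[s["eef_pos"][0],s["eef_pos"][1],-.012],s["eef_pos"][2]-41.2,0))
```

```text
8.3 [ 652.01192781 -142.13894865  190.33382467] [-3.89878925e-01  6.82470710e-01  1.09899322e+00  1.87431736e-04
  1.36130408e+00 -3.78003173e-01] [ 0.31676749  0.332707   -1.79714425] 0.504823243275146
leg 2
[{"dx": -0.01, "dy": 0.0, "dz": 0.98, "wx": -0.0, "wy": -0.0, "wz": 0.0}, {"dx": -0.01, "dy": 0.0, "dz": 0.99, "wx": -0.01, "wy": -0.01, "wz": 0.0}]
(array([ 6.52296653e+02, -1.42600421e+02, -5.74625984e-03]), np.float64(0.10697227716445923))
```

>>> {"op": "step_arm", "data": {
  "increments": [
    {"dx":0,"dy":0,"dz":0.6,"wx":0,"wy":0,"wz":0},
    {"dx":0,"dy":0,"dz":0.7,"wx":0,"wy":0,"wz":0},
    {"dx":0,"dy":0,"dz":0.4,"wx":0,"wy":0,"wz":0},
    {"dx":0,"dy":0,"dz":0.2,"wx":0,"wy":0,"wz":0},
    {"dx":0,"dy":0,"dz":0,"wx":0,"wy":0,"wz":0}
  ]
}}

```text
time_s: 8.9
eef_pos: [652.0, -142.5, 143.1]
ee_rot: [-0.001, 0.711, 0.703, -0.0]
force: [0.5, -0.0, -2.3]
grip_width: 0.497
grip_force: 61.9
```

>>> {"op": "step_arm", "data": {
  "increments": [
    {"dx":0,"dy":0,"dz":0.04,"wx":0,"wy":0,"wz":0},
    {"dx":0,"dy":0,"dz":0,"wx":0,"wy":0,"wz":0},
    {"dx":0,"dy":0,"dz":0,"wx":0,"wy":0,"wz":0}
  ]
}}

```text
time_s: 9.2
eef_pos: [652.3, -142.8, 142.8]
ee_rot: [0.0, 0.711, 0.703, 0.0]
force: [0.0, -0.5, -2.2]
grip_width: 0.501
grip_force: 61.9
```

>>> {"op": "step_arm", "data": {
  "increments": [
    {"dx":0,"dy":0,"dz":0.04,"wx":0,"wy":0,"wz":0},
    {"dx":0,"dy":0,"dz":0,"wx":0,"wy":0,"wz":0},
    {"dx":0,"dy":0,"dz":0,"wx":0,"wy":0,"wz":0}
  ]
}}

```text
time_s: 9.5
eef_pos: [652.1, -142.8, 141.3]
ee_rot: [-0.0, 0.711, 0.703, -0.0]
force: [0.2, -0.4, -2.3]
grip_width: 0.499
grip_force: 62.0
```

>>> {"op": "step_arm", "data": {
  "increments": [
    {"dx":0,"dy":0,"dz":0.04,"wx":0,"wy":0,"wz":0},
    {"dx":0,"dy":0,"dz":0,"wx":0,"wy":0,"wz":0},
    {"dx":0,"dy":0,"dz":0,"wx":0,"wy":0,"wz":0}
  ]
}}

```text
time_s: 9.8
eef_pos: [652.1, -142.7, 141.3]
ee_rot: [-0.0, 0.711, 0.703, -0.0]
force: [-4.3, 1.0, 5.7]
grip_width: 0.501
grip_force: 62.8
```

Contact on the stand. Release gently, then withdraw.

>>> {"op": "step_arm", "data": {
  "increments": [
    {"dx":0,"dy":0,"dz":0,"wx":0,"wy":0,"wz":0},
    {"dx":0,"dy":0,"dz":0,"wx":0,"wy":0,"wz":0},
    {"dx":0,"dy":0,"dz":0,"wx":0,"wy":0,"wz":0},
    {"dx":0,"dy":0,"dz":0,"wx":0,"wy":0,"wz":0},
    {"dx":0,"dy":0,"dz":0,"wx":0,"wy":0,"wz":0}
  ],
  "fingers": 70
}}

```text
time_s: 10.3
eef_pos: [652.2, -142.8, 140.2]
ee_rot: [-0.0, 0.711, 0.703, -0.0]
force: [-0.8, -0.0, 0.6]
grip_width: 0.819
grip_force: 0.0
```

>>> {"op": "step_arm", "data": {
  "increments": [
    {"dx":0,"dy":0,"dz":-0.5,"wx":0,"wy":0,"wz":0},
    {"dx":0,"dy":0,"dz":-0.8,"wx":0,"wy":0,"wz":0},
    {"dx":0,"dy":0,"dz":-1,"wx":0,"wy":0,"wz":0},
    {"dx":0,"dy":0,"dz":-1,"wx":0,"wy":0,"wz":0},
    {"dx":0,"dy":0,"dz":-0.7,"wx":0,"wy":0,"wz":0}
  ],
  "fingers": 85
}}

```text
time_s: 10.8
eef_pos: [652.5, -142.8, 243.4]
ee_rot: [0.001, 0.711, 0.703, 0.0]
force: [0.2, -0.9, -0.4]
grip_width: 0.995
grip_force: 0.0
```

Run:
```python
from meas import *
measure("done_unit",[652,-143,-.012],100,0,pic="w3")
# also fit the exposed stand top? next: view pose over new unit
N=pose([395,-331,.46],0,0)
plan([((N@[0,0,150,1])[:3],gripR(N))])
```

```text
t 10.8 [ 652.5 -142.8  243.4] [-0.39  0.65  1.02 -0.    1.47 -0.38]
done_unit [ 6.522928e+02 -1.430594e+02 -3.100000e-03] 0.0284
leg 13
[{"dx": -0.59, "dy": -0.79, "dz": 0.29, "wx": 0.0, "wy": 0.0, "wz": -0.35}, {"dx": -0.56, "dy": -0.81, "dz": 0.29, "wx": 0.0, "wy": 0.0, "wz": -0.35}, {"dx": -0.53, "dy": -0.83, "dz": 0.29, "wx": 0.0, "wy": 0.0, "wz": -0.35}, {"dx": -0.5, "dy": -0.85, "dz": 0.29, "wx": 0.0, "wy": 0.0, "wz": -0.35}, {"dx": -0.47, "dy": -0.86, "dz": 0.28, "wx": 0.0, "wy": 0.0, "wz": -0.35}]
[{"dx": -0.43, "dy": -0.88, "dz": 0.29, "wx": 0.0, "wy": 0.0, "wz": -0.34}, {"dx": -0.4, "dy": -0.9, "dz": 0.28, "wx": 0.01, "wy": 0.0, "wz": -0.35}, {"dx": -0.37, "dy": -0.91, "dz": 0.29, "wx": 0.0, "wy": 0.01, "wz": -0.34}, {"dx": -0.34, "dy": -0.92, "dz": 0.29, "wx": 0.01, "wy": 0.0, "wz": -0.35}, {"dx": -0.3, "dy": -0.93, "dz": 0.29, "wx": 0.0, "wy": 0.01, "wz": -0.34}]
[{"dx": -0.27, "dy": -0.95, "dz": 0.28, "wx": 0.01, "wy": 0.0, "wz": -0.35}, {"dx": -0.23, "dy": -0.95, "dz": 0.29, "wx": 0.0, "wy": 0.01, "wz": -0.34}, {"dx": -0.2, "dy": -0.96, "dz": 0.28, "wx": 0.01, "wy": 0.0, "wz": -0.35}]
```

View pics/w3.png

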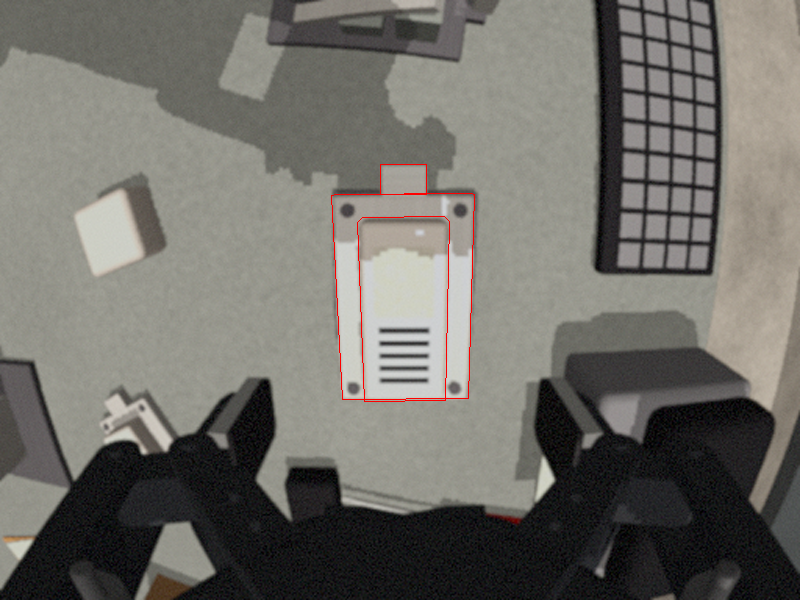

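The tested unit lies square on the stand (405,295), with the fitted outline matching. On to the untested unit.

>>> {"op": "step_arm", "data": {
  "increments": [
    {"dx":-0.59,"dy":-0.79,"dz":0.29,"wx":0.0,"wy":0.0,"wz":-0.35},
    {"dx":-0.56,"dy":-0.81,"dz":0.29,"wx":0.0,"wy":0.0,"wz":-0.35},
    {"dx":-0.53,"dy":-0.83,"dz":0.29,"wx":0.0,"wy":0.0,"wz":-0.35},
    {"dx":-0.5,"dy":-0.85,"dz":0.29,"wx":0.0,"wy":0.0,"wz":-0.35},
    {"dx":-0.47,"dy":-0.86,"dz":0.28,"wx":0.0,"wy":0.0,"wz":-0.35}
  ]
}}

```text
time_s: 11.4
eef_pos: [551.6, -215.6, 203.3]
ee_rot: [-0.001, 0.644, 0.765, -0.0]
force: [0.4, -0.8, 0.8]
grip_width: 0.997
grip_force: 0.0
```

>>> {"op": "step_arm", "data": {
  "increments": [
    {"dx":-0.43,"dy":-0.88,"dz":0.29,"wx":0.0,"wy":0.0,"wz":-0.34},
    {"dx":-0.4,"dy":-0.9,"dz":0.28,"wx":0.01,"wy":0.0,"wz":-0.35},
    {"dx":-0.37,"dy":-0.91,"dz":0.29,"wx":0.0,"wy":0.01,"wz":-0.34},
    {"dx":-0.34,"dy":-0.92,"dz":0.29,"wx":0.01,"wy":0.0,"wz":-0.35},
    {"dx":-0.3,"dy":-0.93,"dz":0.29,"wx":0.0,"wy":0.01,"wz":-0.34}
  ]
}}

```text
time_s: 11.9
eef_pos: [452.3, -287.5, 167.6]
ee_rot: [-0.002, 0.572, 0.82, -0.0]
force: [0.2, -0.1, 0.4]
grip_width: 0.995
grip_force: 0.0
```

>>> {"op": "step_arm", "data": {
  "increments": [
    {"dx":-0.27,"dy":-0.95,"dz":0.28,"wx":0.01,"wy":0.0,"wz":-0.35},
    {"dx":-0.23,"dy":-0.95,"dz":0.29,"wx":0.0,"wy":0.01,"wz":-0.34},
    {"dx":-0.2,"dy":-0.96,"dz":0.28,"wx":0.01,"wy":0.0,"wz":-0.35},
    {"dx":0,"dy":0,"dz":0,"wx":0,"wy":0,"wz":0},
    {"dx":0,"dy":0,"dz":0,"wx":0,"wy":0,"wz":0}
  ]
}}

```text
time_s: 12.4
eef_pos: [393.7, -330.4, 147.1]
ee_rot: [-0.003, 0.528, 0.849, -0.0]
force: [0.6, 0.2, 0.6]
grip_width: 0.998
grip_force: 0.0
```

Run:
```python
from meas import *
P=measure("new_unit",[395,-331,.46],0,0,pic="w4")
P2=measure("new_unit",P,0,0)
P=(P+P2)/2;N=pose(P,0,0)
plan([((N@[0,.36,140,1])[:3],gripR(N)),((N@[0,.36,41.5,1])[:3],gripR(N))])
```

```text
t 12.4 [ 393.7 -330.4  147.1] [-0.93  0.41  1.67 -0.    1.07 -1.38]
new_unit [ 394.7224 -333.3045    0.4598] 0.0336
t 12.5 [ 394.3 -330.1  147.4] [-0.92  0.41  1.67 -0.    1.07 -1.38]
new_unit [ 394.3891 -332.1653    0.4599] 0.0246
leg 1
[{"dx": -0.09, "dy": -0.04, "dz": 0.3, "wx": -0.04, "wy": -0.04, "wz": 0.01}]
leg 4
[{"dx": 0.0, "dy": -0.0, "dz": 0.99, "wx": 0.0, "wy": 0.0, "wz": -0.0}, {"dx": 0.0, "dy": -0.0, "dz": 0.98, "wx": 0.0, "wy": 0.0, "wz": -0.0}, {"dx": 0.0, "dy": -0.0, "dz": 0.99, "wx": 0.0, "wy": 0.0, "wz": -0.0}, {"dx": 0.0, "dy": -0.0, "dz": 0.98, "wx": 0.0, "wy": 0.0, "wz": -0.0}]
```

View pics/w4.png

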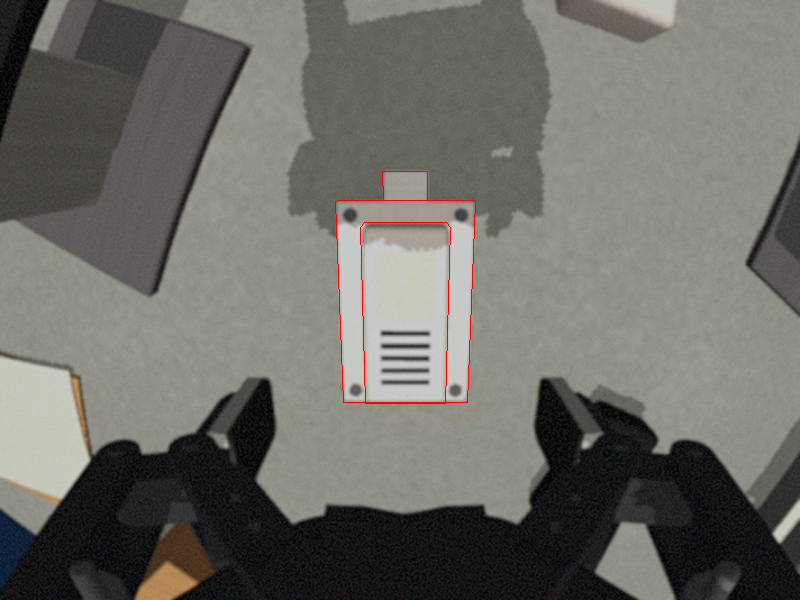

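The wrist picture shows the untested unit centred between the fingers at (405,300), tab up, outline matching. Descend and grip.

>>> {"op": "step_arm", "data": {
  "increments": [
    {"dx":-0.09,"dy":-0.04,"dz":0.5,"wx":-0.04,"wy":-0.04,"wz":0.01},
    {"dx":0,"dy":0,"dz":1,"wx":0,"wy":0,"wz":0},
    {"dx":0,"dy":0,"dz":1,"wx":0,"wy":0,"wz":0},
    {"dx":0,"dy":0,"dz":1,"wx":0,"wy":0,"wz":0},
    {"dx":0,"dy":0,"dz":0.7,"wx":0,"wy":0,"wz":0}
  ]
}}

```text
time_s: 13.1
eef_pos: [394.0, -332.1, 40.9]
ee_rot: [-0.001, 0.527, 0.85, 0.0]
force: [0.6, -0.1, 0.3]
grip_width: 0.995
grip_force: 0.0
```

>>> {"op": "step_arm", "data": {
  "increments": [
    {"dx":0,"dy":0,"dz":0,"wx":0,"wy":0,"wz":0},
    {"dx":0,"dy":0,"dz":0,"wx":0,"wy":0,"wz":0},
    {"dx":0,"dy":0,"dz":0,"wx":0,"wy":0,"wz":0},
    {"dx":0,"dy":0,"dz":0,"wx":0,"wy":0,"wz":0},
    {"dx":0,"dy":0,"dz":0,"wx":0,"wy":0,"wz":0}
  ],
  "fingers": 20
}}

```text
time_s: 13.6
eef_pos: [394.6, -333.4, 43.8]
ee_rot: [0.001, 0.528, 0.849, -0.0]
force: [1.3, 2.3, 6.6]
grip_width: 0.5
grip_force: 62.6
```

Run:
```python
from meas import *
s=ctrl.sense();N=pose([394.55,-332.7,.46],0,0)
print(np.linalg.inv(N)@[*s["eef_pos"],1],s["force"],s["grip_width"],s["grip_force"])
print(np.degrees(Ro.from_matrix(gripR(N).T@q2R(s["ee_rot"])).as_rotvec()))
json.dump(dict(p=list(s["eef_pos"]),R=q2R(s["ee_rot"]).tolist()),open("newgrasp.json","w"))
ref=json.load(open("seatref.json"));p0=np.array(ref["p"]);R0=np.array(ref["R"])
p=np.array(s["eef_pos"]);R=q2R(s["ee_rot"])
up=p+[0,0,180]
plan([(up,R),(p0-R0[:,2]*130,R0)],(p,R))
```

```text
[-0.2965512  -0.62106101 43.84940253  1.        ] [1.31158835 2.3362729  6.60018625] 0.4996740973627899 62.57070779800415
[-0.05100511 -0.15606248  0.06178836]
leg 8
[{"dx": -0.0, "dy": 0.0, "dz": -0.9, "wx": 0.0, "wy": 0.0, "wz": 0.0}, {"dx": -0.0, "dy": 0.0, "dz": -0.9, "wx": 0.0, "wy": 0.0, "wz": 0.0}, {"dx": -0.0, "dy": 0.0, "dz": -0.9, "wx": 0.0, "wy": 0.0, "wz": 0.0}, {"dx": -0.0, "dy": 0.0, "dz": -0.9, "wx": 0.0, "wy": 0.0, "wz": 0.0}, {"dx": -0.0, "dy": 0.0, "dz": -0.9, "wx": 0.0, "wy": 0.0, "wz": 0.0}]
[{"dx": -0.01, "dy": 0.0, "dz": -0.9, "wx": 0.0, "wy": 0.0, "wz": 0.0}, {"dx": -0.0, "dy": 0.0, "dz": -0.9, "wx": 0.0, "wy": 0.0, "wz": 0.0}, {"dx": -0.01, "dy": 0.01, "dz": -0.9, "wx": 0.0, "wy": 0.0, "wz": 0.0}]
leg 20
[{"dx": 0.7, "dy": 0.7, "dz": 0.03, "wx": -0.24, "wy": -0.07, "wz": 0.28}, {"dx": 0.72, "dy": 0.68, "dz": 0.04, "wx": -0.24, "wy": -0.07, "wz": 0.28}, {"dx": 0.74, "dy": 0.65, "dz": 0.05, "wx": -0.24, "wy": -0.07, "wz": 0.28}, {"dx": 0.76, "dy": 0.63, "dz": 0.06, "wx": -0.24, "wy": -0.07, "wz": 0.28}, {"dx": 0.78, "dy": 0.61, "dz": 0.07, "wx": -0.24, "wy": -0.
[... 453 characters left out ...]
.08, "wz": 0.28}, {"dx": 0.89, "dy": 0.42, "dz": 0.11, "wx": -0.25, "wy": -0.07, "wz": 0.28}, {"dx": 0.91, "dy": 0.39, "dz": 0.12, "wx": -0.24, "wy": -0.08, "wz": 0.28}, {"dx": 0.92, "dy": 0.36, "dz": 0.12, "wx": -0.25, "wy": -0.07, "wz": 0.28}, {"dx": 0.93, "dy": 0.33, "dz": 0.12, "wx": -0.24, "wy": -0.07, "wz": 0.28}]
[{"dx": 0.94, "dy": 0.3, "dz": 0.12, "wx": -0.25, "wy": -0.08, "wz": 0.28}, {"dx": 0.95, "dy": 0.26, "dz": 0.12, "wx": -0.24, "wy": -0.07, "wz": 0.28}, {"dx": 0.95, "dy": 0.23, "dz": 0.12, "wx": -0.25, "wy": -0.08, "wz": 0.28}, {"dx": 0.96, "dy": 0.2, "dz": 0.12, "wx": -0.24, "wy": -0.07, "wz": 0.28}, {"dx": 0.98, "dy": 0.18, "dz": 0.13, "wx": -0.25, "wy": -0.08, "wz": 0.28}]
```

>>> {"op": "step_arm", "data": {
  "increments": [
    {"dx":0,"dy":0,"dz":-0.3,"wx":0,"wy":0,"wz":0},
    {"dx":0,"dy":0,"dz":-0.6,"wx":0,"wy":0,"wz":0},
    {"dx":0,"dy":0,"dz":-0.9,"wx":0,"wy":0,"wz":0},
    {"dx":0,"dy":0,"dz":-1,"wx":0,"wy":0,"wz":0},
    {"dx":0,"dy":0,"dz":-1,"wx":0,"wy":0,"wz":0}
  ]
}}

```text
time_s: 14.1
eef_pos: [393.5, -332.6, 138.6]
ee_rot: [-0.0, 0.528, 0.849, 0.0]
force: [-0.3, -0.5, -4.4]
grip_width: 0.497
grip_force: 61.8
```

>>> {"op": "step_arm", "data": {
  "increments": [
    {"dx":0,"dy":0,"dz":-1,"wx":0,"wy":0,"wz":0},
    {"dx":0,"dy":0,"dz":-1,"wx":0,"wy":0,"wz":0},
    {"dx":0,"dy":0,"dz":-0.8,"wx":0,"wy":0,"wz":0},
    {"dx":0,"dy":0,"dz":-0.5,"wx":0,"wy":0,"wz":0}
  ]
}}

```text
time_s: 14.5
eef_pos: [393.8, -332.9, 221.7]
ee_rot: [0.001, 0.528, 0.849, -0.0]
force: [0.3, 0.1, -3.8]
grip_width: 0.497
grip_force: 61.9
```

>>> {"op": "step_arm", "data": {
  "increments": [
    {"dx":0.7,"dy":0.7,"dz":0.03,"wx":-0.24,"wy":-0.07,"wz":0.28},
    {"dx":0.72,"dy":0.68,"dz":0.04,"wx":-0.24,"wy":-0.07,"wz":0.28},
    {"dx":0.74,"dy":0.65,"dz":0.05,"wx":-0.24,"wy":-0.07,"wz":0.28},
    {"dx":0.76,"dy":0.63,"dz":0.06,"wx":-0.24,"wy":-0.07,"wz":0.28},
    {"dx":0.78,"dy":0.61,"dz":0.07,"wx":-0.24,"wy":-0.07,"wz":0.28}
  ]
}}

```text
time_s: 15.0
eef_pos: [433.2, -214.6, 216.2]
ee_rot: [0.048, 0.588, 0.806, 0.044]
force: [0.0, -0.0, -3.9]
grip_width: 0.499
grip_force: 61.8
```

>>> {"op": "step_arm", "data": {
  "increments": [
    {"dx":0.8,"dy":0.58,"dz":0.08,"wx":-0.24,"wy":-0.07,"wz":0.28},
    {"dx":0.82,"dy":0.56,"dz":0.09,"wx":-0.24,"wy":-0.08,"wz":0.28},
    {"dx":0.84,"dy":0.53,"dz":0.09,"wx":-0.24,"wy":-0.07,"wz":0.28},
    {"dx":0.85,"dy":0.5,"dz":0.1,"wx":-0.24,"wy":-0.08,"wz":0.28},
    {"dx":0.87,"dy":0.48,"dz":0.1,"wx":-0.25,"wy":-0.07,"wz":0.28}
  ]
}}

```text
time_s: 15.5
eef_pos: [472.4, -96.6, 213.1]
ee_rot: [0.098, 0.642, 0.756, 0.087]
force: [1.3, 0.2, -3.6]
grip_width: 0.5
grip_force: 61.8
```

>>> {"op": "step_arm", "data": {
  "increments": [
    {"dx":0.88,"dy":0.45,"dz":0.11,"wx":-0.24,"wy":-0.08,"wz":0.28},
    {"dx":0.89,"dy":0.42,"dz":0.11,"wx":-0.25,"wy":-0.07,"wz":0.28},
    {"dx":0.91,"dy":0.39,"dz":0.12,"wx":-0.24,"wy":-0.08,"wz":0.28},
    {"dx":0.92,"dy":0.36,"dz":0.12,"wx":-0.25,"wy":-0.07,"wz":0.28},
    {"dx":0.93,"dy":0.33,"dz":0.12,"wx":-0.24,"wy":-0.07,"wz":0.28}
  ]
}}

```text
time_s: 16.0
eef_pos: [511.9, 21.1, 210.1]
ee_rot: [0.146, 0.689, 0.698, 0.129]
force: [0.3, 0.7, -3.4]
grip_width: 0.501
grip_force: 61.9
```

Run:
```python
from h import *
ref=json.load(open("seatref.json"));p0=np.array(ref["p"]);R0=np.array(ref["R"])
s=ctrl.sense();print(s["eef_pos"],s["joints"],s["grip_width"],s["force"])
plan([(p0-R0[:,2]*120,R0)])
```

```text
[511.91078502  21.09474859 210.0764776 ] [-0.21596505  0.15973754  1.87213965  0.0919763   0.72344294 -0.28506231] 0.5009606437331948 [ 0.26812103  0.66260063 -3.37685554]
leg 5
[{"dx": 0.92, "dy": 0.33, "dz": 0.18, "wx": -0.25, "wy": -0.08, "wz": 0.28}, {"dx": 0.93, "dy": 0.29, "dz": 0.18, "wx": -0.25, "wy": -0.08, "wz": 0.27}, {"dx": 0.94, "dy": 0.26, "dz": 0.18, "wx": -0.25, "wy": -0.08, "wz": 0.28}, {"dx": 0.95, "dy": 0.23, "dz": 0.18, "wx": -0.25, "wy": -0.08, "wz": 0.27}, {"dx": 0.96, "dy": 0.2, "dz": 0.17, "wx": -0.26, "wy": -0.08, "wz": 0.28}]
```

>>> {"op": "step_arm", "data": {
  "increments": [
    {"dx":0.92,"dy":0.33,"dz":0.18,"wx":-0.25,"wy":-0.08,"wz":0.28},
    {"dx":0.93,"dy":0.29,"dz":0.18,"wx":-0.25,"wy":-0.08,"wz":0.27},
    {"dx":0.94,"dy":0.26,"dz":0.18,"wx":-0.25,"wy":-0.08,"wz":0.28},
    {"dx":0.95,"dy":0.23,"dz":0.18,"wx":-0.25,"wy":-0.08,"wz":0.27},
    {"dx":0.96,"dy":0.2,"dz":0.17,"wx":-0.26,"wy":-0.08,"wz":0.28}
  ]
}}

```text
time_s: 16.5
eef_pos: [557.2, 136.2, 201.6]
ee_rot: [0.196, 0.729, 0.633, 0.17]
force: [0.4, -0.5, -2.5]
grip_width: 0.501
grip_force: 61.9
```

>>> {"op": "step_arm", "data": {
  "increments": [
    {"dx":0,"dy":0,"dz":0,"wx":0,"wy":0,"wz":0},
    {"dx":0,"dy":0,"dz":0,"wx":0,"wy":0,"wz":0},
    {"dx":0,"dy":0,"dz":0,"wx":0,"wy":0,"wz":0}
  ]
}}

```text
time_s: 16.8
eef_pos: [557.2, 134.6, 202.1]
ee_rot: [0.196, 0.729, 0.633, 0.17]
force: [-0.3, -0.9, -4.0]
grip_width: 0.502
grip_force: 61.8
```

Run:
```python
from h import *
ref=json.load(open("seatref.json"));p0=np.array(ref["p"]);R0=np.array(ref["R"])
s=ctrl.sense();R=q2R(s["ee_rot"]);p=np.array(s["eef_pos"]);c=eyes.capture("wrist")
T=pose([636.5,124.85,-.141],62,np.pi/6)
print("tcp rel ref (tool axes)",np.round(R0.T@(p-p0),2),"rot",np.round(np.degrees(Ro.from_matrix(R0.T@R).as_rotvec()),2))
plan([(p0-R0[:,2]*30-R0[:,0]*.7,R0)])
fr=cv2.resize(np.array(c["frame"]),(800,600));cv2.imwrite("pics/w5.png",fr)
# compare held unit: image registration against w2 (done unit held), unit region only
a=cv2.cvtColor(cv2.imread("pics/w2.png"),6)[200:400,285:530].astype(np.float32);b=cv2.cvtColor(fr,6)[200:400,285:530].astype(np.float32)
print("shift px(800)",cv2.phaseCorrelate(a,b,cv2.createHanningWindow(a.shape[::-1],5)))
```

```text
tcp rel ref (tool axes) [  -1.75    0.27 -120.01] rot [-0.   -0.06 -0.05]
leg 4
[{"dx": 0.01, "dy": -0.01, "dz": 0.9, "wx": 0.0, "wy": 0.0, "wz": 0.0}, {"dx": 0.01, "dy": -0.0, "dz": 0.9, "wx": 0.0, "wy": 0.0, "wz": 0.0}, {"dx": 0.01, "dy": -0.01, "dz": 0.9, "wx": 0.0, "wy": 0.0, "wz": 0.0}, {"dx": 0.02, "dy": -0.0, "dz": 0.9, "wx": 0.0, "wy": 0.01, "wz": 0.0}]
shift px(800) ((0.1472108784760593, -3.1913630853865698), 0.47182512084960937)
```

View pics/w5.png

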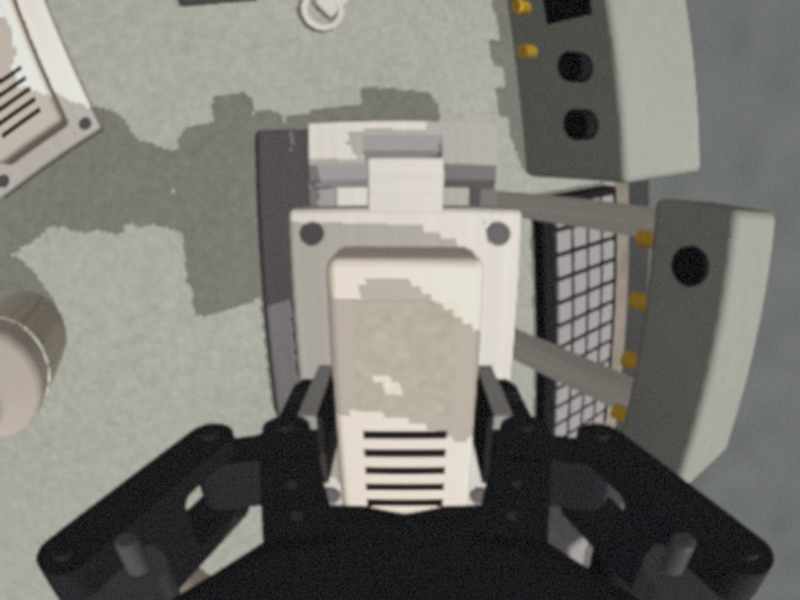

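The held untested unit sits square at (405,370), about 0.85 mm further ahead in the tool and 2.5 mm lower than the tested one. I allow for this on insertion.

>>> {"op": "step_arm", "data": {
  "increments": [
    {"dx":0.04,"dy":-0.01,"dz":0.6,"wx":0,"wy":0.01,"wz":0.01},
    {"dx":0,"dy":0,"dz":1,"wx":0,"wy":0,"wz":0},
    {"dx":0,"dy":0,"dz":1,"wx":0,"wy":0,"wz":0},
    {"dx":0,"dy":0,"dz":0.8,"wx":0,"wy":0,"wz":0},
    {"dx":0,"dy":0,"dz":0.4,"wx":0,"wy":0,"wz":0}
  ]
}}

```text
time_s: 17.35
eef_pos: [604.8, 128.6, 118.4]
ee_rot: [0.196, 0.73, 0.633, 0.17]
force: [-0.6, -0.2, -3.2]
grip_width: 0.499
grip_force: 61.8
```

>>> {"op": "step_arm", "data": {
  "increments": [
    {"dx":0,"dy":0,"dz":0,"wx":0,"wy":0,"wz":0},
    {"dx":0,"dy":0,"dz":0,"wx":0,"wy":0,"wz":0}
  ]
}}

```text
time_s: 17.55
eef_pos: [604.9, 129.5, 120.8]
ee_rot: [0.197, 0.729, 0.633, 0.171]
force: [0.1, -1.0, -3.2]
grip_width: 0.501
grip_force: 61.8
```

```bash
cat > rel.py <<'E'
from h import *
ref=json.load(open("seatref.json"));p0=np.array(ref["p"]);R0=np.array(ref["R"])
s=ctrl.sense();R=q2R(s["ee_rot"]);p=np.array(s["eef_pos"])
print(s["time_s"],"rel",np.round(R0.T@(p-p0),2),"rot",np.round(np.degrees(Ro.from_matrix(R0.T@R).as_rotvec()),2),"F",np.round(R.T@s["force"],1),s["grip_width"],s["grip_force"])
E
python3 rel.py
```

```text
17.55 rel [ -0.2    0.94 -25.7 ] rot [-0.11  0.04  0.02] F [-1.  -1.4  2.9] 0.5006490788056526 61.811864376068115
```

>>> {"op": "step_arm", "data": {
  "increments": [
    {"dx":0,"dy":0,"dz":0.2,"wx":0,"wy":0,"wz":0},
    {"dx":0,"dy":0,"dz":0.2,"wx":0,"wy":0,"wz":0},
    {"dx":0,"dy":0,"dz":0,"wx":0,"wy":0,"wz":0}
  ]
}}

```text
time_s: 17.85
eef_pos: [609.7, 128.9, 111.0]
ee_rot: [0.196, 0.729, 0.633, 0.171]
force: [-0.9, -0.8, -3.8]
grip_width: 0.5
grip_force: 61.9
```

```bash
python3 rel.py
```

```text
17.85 rel [ -0.07   0.27 -14.75] rot [-0.04  0.03  0.  ] F [-0.9 -2.6  2.9] 0.5003453926156983 61.90446138381958
```

>>> {"op": "step_arm", "data": {
  "increments": [
    {"dx":0,"dy":0,"dz":0.1,"wx":0,"wy":0,"wz":0},
    {"dx":0,"dy":0,"dz":0.1,"wx":0,"wy":0,"wz":0},
    {"dx":0,"dy":0,"dz":0,"wx":0,"wy":0,"wz":0}
  ]
}}

```text
time_s: 18.15
eef_pos: [612.2, 128.6, 106.7]
ee_rot: [0.196, 0.729, 0.633, 0.171]
force: [-0.3, 0.1, -4.2]
grip_width: 0.499
grip_force: 61.9
```

```bash
python3 rel.py
```

```text
18.15 rel [-0.02  0.28 -9.76] rot [-0.04  0.03 -0.  ] F [ 0.1 -2.4  3.4] 0.4989812243907604 61.90425395965576
```

>>> {"op": "step_arm", "data": {
  "increments": [
    {"dx":-0.02,"dy":-0.01,"dz":0.1,"wx":0,"wy":0,"wz":0},
    {"dx":0,"dy":0,"dz":0.1,"wx":0,"wy":0,"wz":0},
    {"dx":0,"dy":0,"dz":0,"wx":0,"wy":0,"wz":0}
  ]
}}

```text
time_s: 18.45
eef_pos: [614.5, 127.8, 102.2]
ee_rot: [0.196, 0.729, 0.633, 0.171]
force: [-1.2, 0.2, -4.1]
grip_width: 0.498
grip_force: 61.9
```

```bash
python3 rel.py
```

```text
18.45 rel [-0.58  0.07 -4.71] rot [-0.04  0.03  0.01] F [ 0.1 -3.1  3. ] 0.4978896315683628 61.94979786872864
```

>>> {"op": "step_arm", "data": {
  "increments": [
    {"dx":0,"dy":0,"dz":0.06,"wx":0,"wy":0,"wz":0},
    {"dx":0,"dy":0,"dz":0.04,"wx":0,"wy":0,"wz":0},
    {"dx":0,"dy":0,"dz":0,"wx":0,"wy":0,"wz":0}
  ]
}}

```text
time_s: 18.75
eef_pos: [615.7, 127.7, 100.7]
ee_rot: [0.196, 0.729, 0.633, 0.171]
force: [-2.8, -0.0, -0.3]
grip_width: 0.501
grip_force: 62.5
```

```bash
python3 rel.py
```

```text
18.75 rel [-0.45  0.33 -2.78] rot [-0.07  0.04  0.01] F [-0.4 -2.6 -1.1] 0.5005279382882762 62.455183267593384
```

Contact right at the expected depth. A slight further press, then release and withdraw.

>>> {"op": "step_arm", "data": {
  "increments": [
    {"dx":0,"dy":0,"dz":0.04,"wx":0,"wy":0,"wz":0},
    {"dx":0,"dy":0,"dz":0,"wx":0,"wy":0,"wz":0},
    {"dx":0,"dy":0,"dz":0,"wx":0,"wy":0,"wz":0}
  ]
}}

```text
time_s: 19.05
eef_pos: [615.8, 127.7, 100.6]
ee_rot: [0.196, 0.729, 0.633, 0.171]
force: [-13.5, 0.4, 11.2]
grip_width: 0.502
grip_force: 64.4
```

```bash
python3 rel.py
```

```text
19.05 rel [-0.42  0.38 -2.69] rot [-0.06  0.02 -0.  ] F [ -1.5  -6.  -16.4] 0.501561662408268 64.35574650764465
```

>>> {"op": "step_arm", "data": {
  "increments": [
    {"dx":0,"dy":0,"dz":0,"wx":0,"wy":0,"wz":0},
    {"dx":0,"dy":0,"dz":0,"wx":0,"wy":0,"wz":0},
    {"dx":0,"dy":0,"dz":0,"wx":0,"wy":0,"wz":0},
    {"dx":0,"dy":0,"dz":0,"wx":0,"wy":0,"wz":0},
    {"dx":0,"dy":0,"dz":0,"wx":0,"wy":0,"wz":0}
  ],
  "fingers": 70
}}

```text
time_s: 19.55
eef_pos: [616.3, 127.6, 99.6]
ee_rot: [0.196, 0.729, 0.633, 0.171]
force: [0.0, 0.7, 1.1]
grip_width: 0.821
grip_force: 0.0
```

>>> {"op": "step_arm", "data": {
  "increments": [
    {"dx":0,"dy":0,"dz":-0.4,"wx":0,"wy":0,"wz":0},
    {"dx":0,"dy":0,"dz":-0.8,"wx":0,"wy":0,"wz":0},
    {"dx":0,"dy":0,"dz":-1,"wx":0,"wy":0,"wz":0},
    {"dx":0,"dy":0,"dz":-1,"wx":0,"wy":0,"wz":0},
    {"dx":0,"dy":0,"dz":-0.8,"wx":0,"wy":0,"wz":0}
  ]
}}

```text
time_s: 20.05
eef_pos: [565.7, 134.8, 187.9]
ee_rot: [0.197, 0.729, 0.633, 0.172]
force: [0.1, 0.5, 0.2]
grip_width: 0.821
grip_force: 0.0
```

>>> {"op": "step_arm", "data": {
  "increments": [
    {"dx":0,"dy":0,"dz":0,"wx":0,"wy":0,"wz":0},
    {"dx":0,"dy":0,"dz":0,"wx":0,"wy":0,"wz":0},
    {"dx":0,"dy":0,"dz":0,"wx":0,"wy":0,"wz":0}
  ],
  "fingers": 85
}}

```text
time_s: 20.35
eef_pos: [566.4, 134.4, 185.1]
ee_rot: [0.196, 0.729, 0.633, 0.171]
force: [0.5, -0.2, -0.1]
grip_width: 0.997
grip_force: 0.0
```

```bash
python3 rel.py
python3 - <<'E'
from meas import *
measure("new_unit",[636.5,124.85,-.141],62,np.pi/6,pic="w6")
measure("new_unit",[636.5,124.85,-.141],62,np.pi/6)
E
```

```text
20.35 rel [  -0.7    -0.38 -100.77] rot [0.01 0.02 0.  ] F [-0.1  0.4  0.3] 0.9965479788173897 0.0
t 20.35 [566.4 134.4 185.1] [ 0.07  0.32  1.78 -0.21  0.54  0.37]
new_unit [ 6.379878e+02  1.252083e+02 -1.343000e-01] 0.021
t 20.45 [566.4 134.4 185. ] [ 0.07  0.32  1.78 -0.21  0.54  0.37]
new_unit [ 6.378273e+02  1.251993e+02 -1.352000e-01] 0.0241
```

View pics/w6.png

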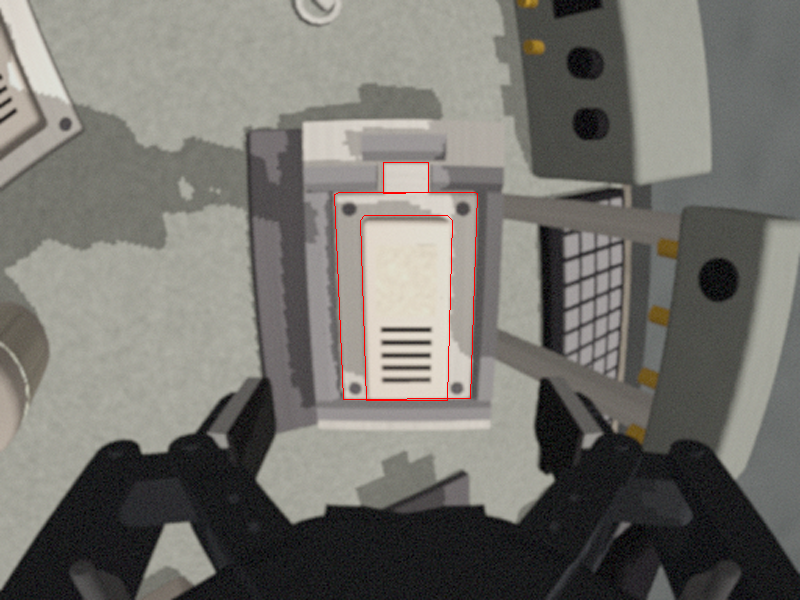

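The unit sits in the pocket at (405,295) with its tab in the notch at (405,178). It matches the tested unit's original pose to about 1.5 mm, and contact depth was as predicted. Handing in.

```bash
python3 -c "
from rig import finish_job
print(finish_job())"
```

```text
the job is handed in; nothing more can be done
None
```

The tested unit is flat and square on the narrow stand and the untested unit is seated in the cradle with its tab in the notch; both are released, and the job was handed in at about 20 s of the 64 s limit, with no verdict returned.

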